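# Put the cutting boards away and close the rack

### The arm

A 7-joint arm with a two-finger parallel gripper is mounted at the origin on the work surface. World frame = base frame: x ahead of the robot, y to its left, z up, the work surface at z = 0. Lengths are in m, angles in rad, forces in N, time in s.
With the tool pointing down it reaches from about 0.425 to 1.025 m from the base axis. Payload 9.4 kg.
Tool frame: the origin (TCP) lies at the very end of the fingers, on their centre line; the grasp point (between the pads) lies 19 mm behind it (bot.grasp_offset is the distance from the TCP to the grasp point, in m); z points along the fingers, y is the direction in which the jaws open and shut (so a half turn about z gives the same grasp; the last joint's range is limited). The gripper opens to 85 mm and grips with 20 to 120 N. Pads are 22 mm wide; open, the fingers measure 114 mm over their backs; the gripper's body (76 mm by 85 mm) begins 54 mm behind the grasp point. The pads swing forward as they close: fully open they stand 13 mm farther back than shut.
Start: joints at [1.124, 0.599, -0.003, 1.599, 0.002, 0.943, -0.08], TCP at [0.262, -0.676, 0.231] pointing down, gripper open.
Joint ranges: [-2.57, 2.57], [-0.35, 1.97], [-1.29, 1.29], [0.11, 2.56], [-1.05, 4.19], [0.11, 1.86], [-2.63, 2.63]. Speed limits (rad/s): [2.22, 2.22, 3.01, 3.01, 3.14, 3.14, 3.14].

### API

Orientations are given as a 3x3 rotation matrix whose columns are the frame's x, y, z axes.
In Python, from workcell import bot, optics gives the robot as it stands.
- The arm moves only by the tool carry_out, never from a script. Its argument "increments" is a list of rows, each an object with "offset": the shift along the tool's x, y, z in cm, a list of three; "roll": the turn about the tool's z in degrees. A call has 1 to 5 rows; each row is the pose to reach, as a shift and turn from the pose measured when the call began, along the tool's axes at that moment; what a row does not reach only later rows make up. A row lasts 1/8 s, in which the tool goes at most 62.5 mm and 10.7 degrees, less where a joint would pass 70% of its speed; a pose out of reach is approached as far as the arm can. A call with a gripper value outside its range is refused whole. "grip" is the closure, from -1 (fully open) to 1 (shut), set as the call begins (left out, the last holds). The fingers move at their own pace and stop on an object; "force" is the grip in N (left out, the last holds). Time passes only in rows, so rows that repeat a pose let the fingers close. It gives the time, the measured TCP pose, the force and the opening at its end, in the units of the state.
- bot.get_state(): the state, without advancing time (a new reading comes with each control period).
- optics.snapshot(name): name is "scene" or "top" or "wrist"; returns the picture (384x512x3 uint8, blue, green, red); there is no depth.
- optics.camera_info(name): a dict with "fx", "fy", "cx", "cy" (pixels), "rvec" (rotation vector, rad) and "tvec" (3), from world to camera coordinates, as OpenCV has them; the wrist camera has in their place "mount" (4x4, takes a point from camera to tool coordinates, whose origin is the TCP and whose axes are the flange's). Camera axes: x right, y down, z forward; pixel columns grow to the right and rows downward; lengths in m; the calibration is good to about 2 mm. A picture is of the moment at which its call begins: read the wrist's pose just before it. camera_info takes no time and is no camera call.
- bot.finish_job(): hands the job in, once; it reports no verdict.
The state is a dict: "time": time; "joints": joint angles; "dq": joint speeds; "joint_efforts": joint torques, N m; "tcp_pos": TCP position; "tcp_rot": TCP orientation; "wrist_force": force on the tool from outside, world axes, zero at the start; "ft_torque": the same for the moment, N m; "gripper_width": finger opening in m.
Only numpy, scipy, OpenCV 4.12 (cv2) and the standard library are available. Lean on these libraries where they do the work, as an engineer would, in place of code of your own. Each camera call takes 0.05 s, during which the arm holds its last target.

### The job

Put the clean cutting boards away in the storage rack: first stand the red board on its long edge beside the white one, then the green board the same way on the red one's other side. Then push the blue sliding end stop up until white, red and green stand upright and square, packed snug against the rack's fixed end wall with no gaps. Leave the yellow board in the drying stand and let go of everything.

Things in the scene. Friction and masses are not known exactly. Their poses are not given: they have to be found in the camera images.
- rack: Fixed aluminium rack, base 190 x 330 x 12 mm (x, y, z), varied place and yaw. Origin: centre of its underside, on the table; y runs along it to the end wall (dark steel, inner face at y = +150 mm, 10 mm thick, top 112 mm above the table). Boards stand across it on the base top (z = 12 mm), thickness along y. Side lips rise 12 mm above the base, 170 mm apart inside, centred on x = 0.
- stop (a joint): Slide of the blue end stop, m, 0 (open) to 0.19, growing towards the end wall; starts at 0 to 0.025. Its plate (150 mm wide, 6 mm thick, top 97 mm above the table) has its board-side face at rack y = -0.050 + value: clear length to the wall 0.200 - value. Friction about 2.5 N, no spring, stays where left. It slides boards along; three boards (60 mm) without gaps: about 0.140.
- stop_grip (a point): Top centre of the stop's black upright grip fin, 117 mm above the table. The fin is 15 mm thick along rack y, 60 mm wide along rack x, about 95 mm tall; its middle stands 70 mm behind the plate's board-side face (on the side away from the wall). It can be pinched from above or pushed from behind. Same axes as the rack.
- stand: Fixed grey drying stand, tray 170 x 210 x 8 mm (x, y, z), origin at the centre of its underside on the table, varied place and yaw. Slots at its y = -70, 0, +70 mm each hold a board along x, its foot 8 mm above the table, between wire hoops 28 mm apart (clear) whose tops are 43 mm above the table. Lift boards straight up out of it.
- red_board: Red plastic cutting board, rigid, standing on its long edge: 150 x 20 x 100 mm (own x length, y thickness, z height), about 0.29 kg. Origin at the centre of its underside, z up. Stands freely by itself. A dark dot marks an upper corner. Starts in any slot of the stand.
- green_board: Green plastic cutting board, rigid, standing on its long edge: 150 x 20 x 100 mm (own x length, y thickness, z height), about 0.29 kg. Origin at the centre of its underside, z up. Stands freely by itself. A dark dot marks an upper corner. Starts in any slot of the stand.
- yellow_board: Yellow plastic cutting board, rigid, standing on its long edge: 150 x 20 x 100 mm (own x length, y thickness, z height), about 0.29 kg. Origin at the centre of its underside, z up. Stands freely by itself. A dark dot marks an upper corner. Starts in any slot of the stand and stays there.
- white_board: White plastic cutting board, rigid, standing on its long edge: 150 x 20 x 100 mm (own x length, y thickness, z height), about 0.29 kg. Origin at the centre of its underside, z up. Stands freely by itself. A dark dot marks an upper corner. Already in the rack, standing loose 1 to 5 mm from the end wall, parallel to it.

How it is judged:
By the outcome, as a careful person would: the job done as asked, in the order asked, and still so for the second after the job is handed in, with the robot touching nothing.
It also fails if it takes over 72 s, if anything falls off the work surface, if the arm or the gripper's body presses on something with over 40 N, if the wrist force passes 120 N, or if a joint passes its speed limit or range.

## Working session

There is one attempt and no reset: what is moved stays moved. The work goes in short steps, Python scripts to look and compute and a tool call to move; the robot and the scene stay as the last step left them, time stands still between calls to the robot, and variables do not carry over. Pictures are saved under pics/ and viewed, and the job is handed in when it is done.

Besides the shell and the picture viewer there is one more tool, called after "Call:" by a JSON object that holds its "op" and its "data". carry_out: Moves the arm, as the interface text tells. Its arguments: {"type":"object","properties":{"increments":{"type":"array","items":{"type":"object","properties":{"offset":{"type":"array","items":{"type":"number"}},"roll":{"type":"number"}}}},"grip":{"type":"number"},"force":{"type":"number"}},"required":["increments"]}

```bash
mkdir -p pics; ls
python3 - <<'E'
from workcell import bot, optics
import cv2
s=bot.get_state();print(s['time'],s['tcp_pos'],s['tcp_rot'],s['gripper_width'],bot.grasp_offset)
for n in("scene","top"):
    cv2.imwrite(f"pics/{n}0.png",optics.snapshot(n));print(optics.camera_info(n))
print(optics.camera_info("wrist"))
E
```

```text
pics
0.0 [ 0.26183854 -0.67555271  0.23042023] [[ 9.32388353e-01  3.61457473e-01 -6.74542975e-04]
 [ 3.61458082e-01 -9.32387295e-01  1.40933945e-03]
 [-1.19519024e-04 -1.55787070e-03 -9.99998779e-01]] 0.08529144823379368 0.0187
{'fx': 490.36393926470555, 'fy': 490.36393926470555, 'cx': 261.2621476076458, 'cy': 196.3588073373919, 'rvec': array([ 1.61705419,  2.17875778, -0.65308052]), 'tvec': array([ 0.15154136, -0.39657709,  1.52769783])}
{'fx': 458.2989160668692, 'fy': 458.2989160668692, 'cx': 255.97320257183492, 'cy': 196.4211318333696, 'rvec': array([ 2.04656494, -2.16207941,  0.25692778]), 'tvec': array([0.01317375, 0.56472608, 1.04796901])}
{'fx': 318.1901230493464, 'fy': 318.1901230493464, 'cx': 251.74052973735823, 'cy': 190.3874340238053, 'mount': array([[-9.89788095e-06, -9.46945403e-01, -3.21394466e-01,
         8.32079379e-02],
       [ 9.99999985e-01, -6.57653308e-05,  1.62971994e-04,
         6.16325003e-04],
       [-1.75462194e-04, -3.21394460e-01,  9.46945389e-01,
        -1.43927892e-01],
       [ 0.00000000e+00,  0.00000000e+00,  0.00000000e+00,
         1.00000000e+00]])}
```

View pics/scene0.png

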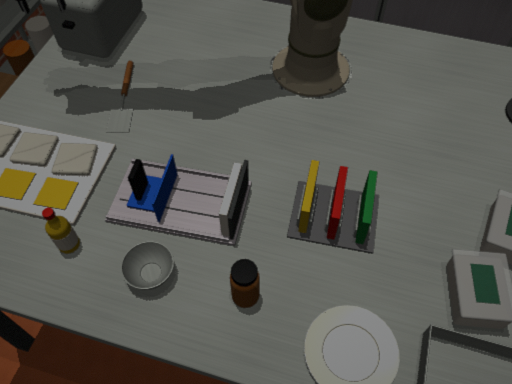

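View pics/top0.png

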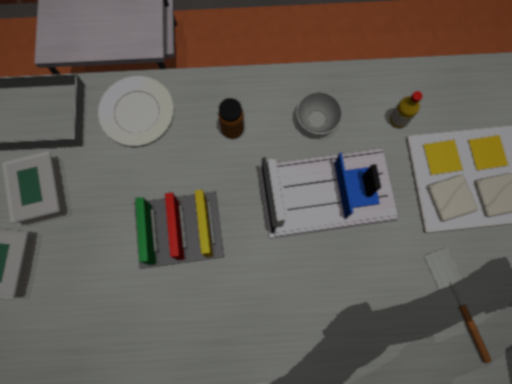

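The top view shows the stand at px (180,230) holding green, red and yellow from left to right. The rack is at (330,192), with its wall at x≈268 and the stop at x≈345. I'll enlarge these.

Run:
```python
import cv2
im=cv2.imread("pics/top0.png")
def crop(x0,y0,w,h,s,n):
    c=cv2.resize(im[y0:y0+h,x0:x0+w],None,fx=s,fy=s,interpolation=cv2.INTER_CUBIC)
    for i in range(0,w,10): cv2.putText(c,str(x0+i),(i*s,8),0,.3,(0,0,255),1);cv2.line(c,(i*s,10),(i*s,16),(0,0,255),1)
    for i in range(0,h,10): cv2.putText(c,str(y0+i),(0,i*s+3),0,.3,(0,0,255),1)
    cv2.imwrite(n,c)
crop(255,140,150,100,5,"pics/rackc.png")
crop(125,180,110,95,6,"pics/standc.png")
```

```text
(no output)
```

View pics/rackc.png

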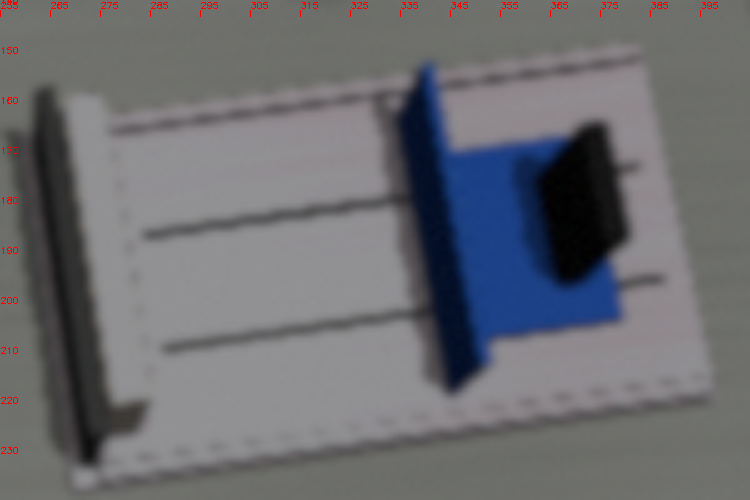

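View pics/standc.png

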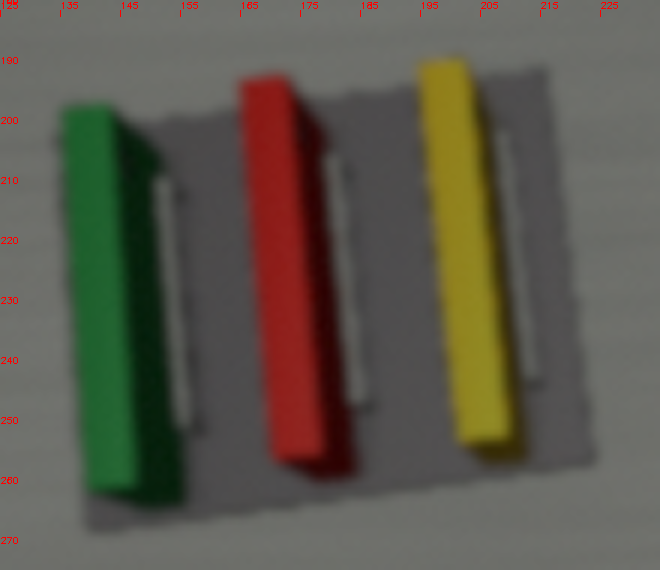

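```bash
cat > h.py <<'E'
import numpy as np, cv2
from scipy.optimize import least_squares
from workcell import bot, optics
def cam(n='top'):
    c=optics.camera_info(n);K=np.array([[c['fx'],0,c['cx']],[0,c['fy'],c['cy']],[0,0,1]]);return K,c['rvec'],c['tvec']
def wcam(s):
    c=optics.camera_info('wrist');K=np.array([[c['fx'],0,c['cx']],[0,c['fy'],c['cy']],[0,0,1]])
    T=np.eye(4);T[:3,:3]=s['tcp_rot'];T[:3,3]=s['tcp_pos'];M=np.linalg.inv(T@c['mount'])
    return K,cv2.Rodrigues(M[:3,:3])[0],M[:3,3]
def proj(P,C): return cv2.projectPoints(np.asarray(P,float).reshape(-1,1,3),C[1],C[2],C[0],None)[0].reshape(-1,2)
def back(uv,z,C):
    K,r,t=C;R=cv2.Rodrigues(np.asarray(r))[0];t=np.asarray(t).ravel()
    o=-R.T@t;out=[]
    uv=np.asarray(uv,float).reshape(-1,2);z=np.broadcast_to(z,len(uv))
    for (u,v),zz in zip(uv,z):
        d=R.T@np.linalg.inv(K)@[u,v,1];out.append(o+d*(zz-o[2])/d[2])
    return np.array(out)
def px(c,x0,y0,s): return (np.array(c,float)+.5)/s-.5+[x0,y0]
E
python3 - <<'E'
from h import *
C=cam()
R=cv2.Rodrigues(C[1])[0];print('cam',-R.T@C[2])
np.set_printoptions(precision=4,suppress=True)
for n,c in dict(red=[(240,80),(290,75),(325,457),(273,460)],green=[(63,105),(112,103),(138,487),(87,490)],yellow=[(420,63),(466,60),(511,440),(460,444)]).items():
    P=back(px(c,125,180,6),.108,C);m=P.mean(0);d=(P[2]+P[3]-P[0]-P[1])/2
    print(n,m[:2],'len',np.linalg.norm(d),'yaw of long',np.degrees(np.arctan2(d[1],d[0])),'thk',np.linalg.norm(P[0]-P[1]),np.linalg.norm(P[2]-P[3]))
print('base',back(px([(640,48),(712,400),(75,488)],255,140,5),[.02,.02,.02],C))
print('white',back(px([(68,95),(103,95),(125,460)],255,140,5),.112,C))
print('wall',back(px([(35,88),(57,88),(80,465),(103,462)],255,140,5),.112,C))
print('plate top',back(px([(420,63),(435,65),(490,365)],255,140,5),.097,C))
print('fin top',back(px([(582,122),(605,122),(630,240),(610,245)],255,140,5),.117,C))
E
```

```text
cam [0.31113285 0.00334362 1.1491359 ]
red [0.5007 0.1804] len 0.14903342195633848 yaw of long -175.7788890022913 thk 0.019455115203889012 0.019567573781111222
green [0.4936 0.2499] len 0.14946812917742194 yaw of long -176.26869244845494 thk 0.018959190958174846 0.01911008195453137
yellow [0.5032 0.1106] len 0.14944437322939416 yaw of long -175.3876308875234 thk 0.017928600981759902 0.019268900773195013
base [[ 0.6832 -0.3543  0.02  ]
 [ 0.4965 -0.3683  0.02  ]
 [ 0.4697 -0.0467  0.02  ]]
white [[ 0.6441 -0.051   0.112 ]
 [ 0.6432 -0.0676  0.112 ]
 [ 0.4684 -0.0662  0.112 ]]
wall [[ 0.6484 -0.0356  0.112 ]
 [ 0.6478 -0.046   0.112 ]
 [ 0.4672 -0.0455  0.112 ]
 [ 0.468  -0.0561  0.112 ]]
plate top [[ 0.6559 -0.2226  0.097 ]
 [ 0.6545 -0.2298  0.097 ]
 [ 0.5061 -0.241   0.097 ]]
fin top [[ 0.6162 -0.2918  0.117 ]
 [ 0.6156 -0.3027  0.117 ]
 [ 0.5579 -0.3077  0.117 ]
 [ 0.556  -0.2981  0.117 ]]
```

```bash
cat >> h.py <<'E'
def rk(p,L):
    L=np.asarray(L,float).reshape(-1,3);c,s=np.cos(p[2]),np.sin(p[2])
    return np.c_[p[0]+c*L[:,0]-s*L[:,1],p[1]+s*L[:,0]+c*L[:,1],L[:,2]]
def box(x,y,z): return np.array([(a,b,c) for c in z for a,b in((x[0],y[0]),(x[1],y[0]),(x[1],y[1]),(x[0],y[1]))],float)
def drawbox(im,P,C,s,off,col):
    q=((proj(P,C)-off+.5)*s-.5).round().astype(int)
    for i in range(4):
        for a,b in((i,(i+1)%4),(4+i,4+(i+1)%4),(i,i+4)): cv2.line(im,tuple(q[a]),tuple(q[b]),col,1)
E
cat > fit.py <<'E'
from h import *
np.set_printoptions(precision=4,suppress=True)
C=cam()
# line-ish observations: local pts and px; stop value v param
def model(p):
    v=p[3]
    return [ (( .095,-.165,.024),(640,48)),((-.095,-.165,.024),(712,400)),
      ((-.075,-.050+v,.097),(472,375)),((.075,-.056+v,.097),(435,65)),((.075,-.05+v,.097),(420,63)),((-.075,-.056+v,.097),(490,365)),
      ((.03,-.1125+v,.117),(582,122)),((.03,-.1275+v,.117),(605,122)),((-.03,-.1275+v,.117),(630,240)),((-.03,-.1125+v,.117),(610,245))]
def res(p):
    m=model(p);r=list(((proj(rk(p,[a for a,b in m]),C)-px([b for a,b in m],255,140,5))).ravel())
    # wall outer face
    for q,y in (((35,88),.160),((80,465),.160)):
        P=back(px([q],255,140,5),.112,C)[0];c,s=np.cos(p[2]),np.sin(p[2])
        yy=-s*(P[0]-p[0])+c*(P[1]-p[1]);r.append((yy-y)*450)
    return np.array(r)
f=least_squares(res,[.575,-.2,.085,.01],loss='soft_l1');p=f.x
print(p,np.degrees(p[2]));print(res(p).round(1))
im=cv2.imread('pics/top0.png');s=5;off=np.array([255,140]);c=cv2.resize(im[140:240,255:405],None,fx=s,fy=s,interpolation=cv2.INTER_CUBIC)
c=cv2.convertScaleAbs(c,alpha=1.6)
v=p[3]
for B,col in((box((-.095,.095),(-.165,.165),(0,.012)),(0,255,255)),(box((-.095,.095),(.15,.16),(.012,.112)),(0,255,0)),(box((-.075,.075),(-.056+v,-.05+v),(.02,.097)),(255,255,0)),(box((-.03,.03),(-.1275+v,-.1125+v),(.022,.117)),(0,0,255)),(box((-.075,.075),(.127,.147),(.012,.112)),(255,0,255))):
    drawbox(c,rk(p,B),C,s,off,col)
cv2.imwrite('pics/fit.png',c)
E
python3 fit.py
```

```text
[ 0.5782 -0.1974  0.0718  0.0183] 4.114258684585642
[ 0.7 -1.1  0.8  0.2  0.8 -1.7 -0.1 -0.5  0.5  0.2 -0.3 -0.  -1.   0.6
  0.6 -0.2  0.4  0.7 -1.9  0.5 -1.6 -0.2]
```

View pics/fit.png

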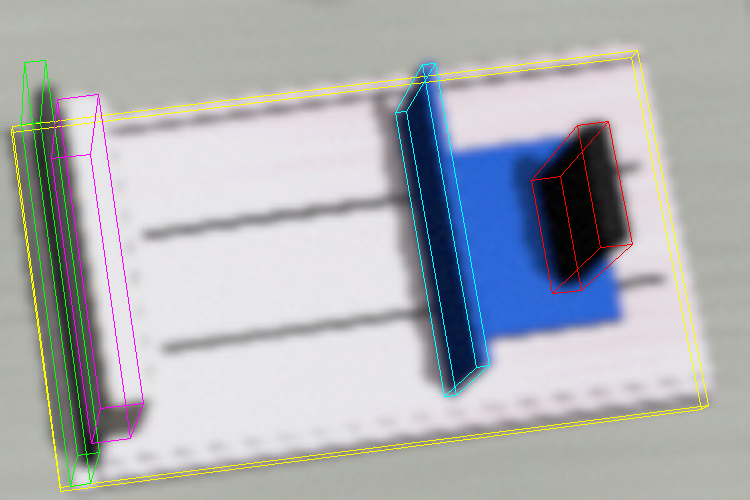

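The fit overlay matches the plate and fin to about 1 px, and the wall is off by roughly 2 px. The rack yaw is about 4.3° and the board yaw about 4.2°. I'll take a wrist view above the rack to refine these.

```bash
cat >> h.py <<'E'
def rel(tgt,yaw=None):
    s=bot.get_state();R=s['tcp_rot'];d=R.T@(np.array(tgt)-s['tcp_pos'])*100
    y=np.degrees(np.arctan2(R[1,0],R[0,0]))
    print('t',round(s['time'],2),'tcp',s['tcp_pos'].round(4),'yaw',y.round(2),'w',round(s['gripper_width'],4),'F',s['wrist_force'].round(1));print('offset',d.round(2),'roll',None if yaw is None else round(y-yaw,2),'tiltz',R[:,2].round(4))
E
python3 -c "
from h import *
rel((.64,-.2,.36),4.3)"
```

```text
t 0.1 tcp [ 0.2619 -0.6756  0.2305] yaw 21.19 w 0.0854 F [-0.3 -0.3  1. ]
offset [ 52.44 -30.7  -12.91] roll 16.89 tiltz [-6.0e-04  1.2e-03 -1.0e+00]
```

Call:
{"op": "carry_out", "data": {"increments": [{"offset":[26,-15,-7],"roll":16.9},{"offset":[26,-15,-7],"roll":16.9},{"offset":[26,-15,-7],"roll":16.9},{"offset":[26,-15,-7],"roll":16.9},{"offset":[26,-15,-7],"roll":16.9}]}}

```text
time: 0.72
tcp_pos: [0.4513, -0.4398, 0.3009]
tcp_rot: [[0.997, 0.075, -0.001], [0.075, -0.997, 0.002], [-0.001, -0.002, -1.0]]
wrist_force: [1.3, 0.1, -0.4]
gripper_width: 0.0858
```

```bash
python3 -c "
from h import *
rel((.64,-.2,.36),4.3)"
```

```text
t 0.72 tcp [ 0.4513 -0.4398  0.3009] yaw 4.33 w 0.0858 F [ 1.3  0.1 -0.4]
offset [ 20.62 -22.5   -5.88] roll 0.03 tiltz [-7.0e-04  1.6e-03 -1.0e+00]
```

Call:
{"op": "carry_out", "data": {"increments": [{"offset":[20.5,-22.5,-6],"roll":0},{"offset":[20.5,-22.5,-6],"roll":0},{"offset":[20.5,-22.5,-6],"roll":0},{"offset":[20.5,-22.5,-6],"roll":0},{"offset":[20.5,-22.5,-6],"roll":0}]}}

```text
time: 1.35
tcp_pos: [0.6395, -0.1984, 0.3613]
tcp_rot: [[0.997, 0.075, -0.001], [0.075, -0.997, 0.002], [-0.001, -0.002, -1.0]]
wrist_force: [0.7, -1.1, 0.4]
gripper_width: 0.0855
```

```bash
python3 -c "
from h import *
import pickle
s=bot.get_state();im=optics.snapshot('wrist');cv2.imwrite('pics/w1.png',im);pickle.dump(s,open('w1.pkl','wb'));print(s['tcp_pos'],s['dq'].round(3))
cv2.imwrite('pics/w1b.png',cv2.resize(im,(800,600),interpolation=cv2.INTER_CUBIC))"
```

```text
[ 0.63952363 -0.19840554  0.36131765] [-0.633  0.155 -0.067 -0.498  0.033  0.34  -0.709]
```

View pics/w1b.png

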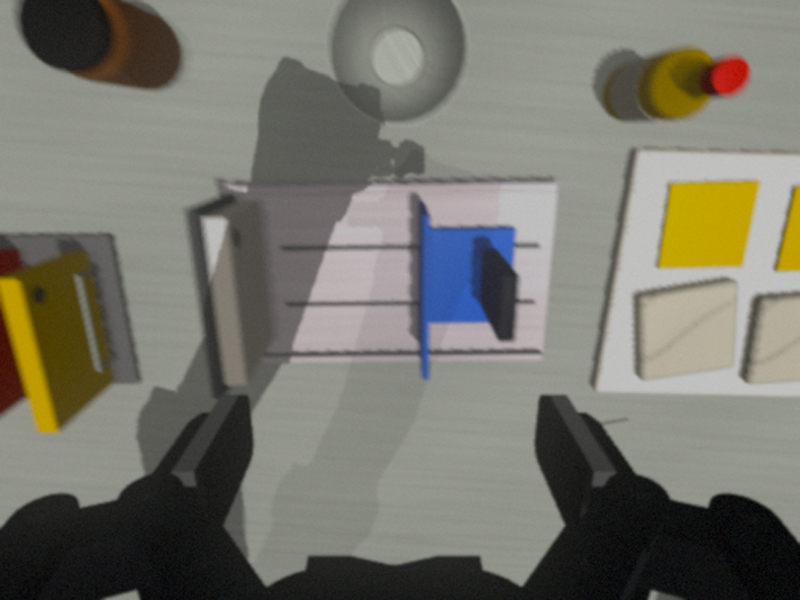

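```bash
cat > ov.py <<'E'
from h import *
import pickle,sys
def ov(p,im,C,off,wh,s,out,wy=.147):
    c=cv2.resize(im[off[1]:off[1]+wh[1],off[0]:off[0]+wh[0]],None,fx=s,fy=s,interpolation=cv2.INTER_CUBIC)
    c=cv2.convertScaleAbs(c,alpha=1.5);v=p[3]
    for B,col in((box((-.095,.095),(-.165,.165),(0,.012)),(0,255,255)),(box((-.085,.085),(.15,.16),(.012,.112)),(0,255,0)),(box((-.075,.075),(-.056+v,-.05+v),(.02,.097)),(255,255,0)),(box((-.03,.03),(-.1275+v,-.1125+v),(.022,.117)),(0,0,255)),(box((-.075,.075),(wy-.02,wy),(.012,.112)),(255,0,255))):
        drawbox(c,rk(p,B),C,s,np.array(off),col)
    cv2.imwrite(out,c)
if __name__=='__main__':
    s=pickle.load(open('w1.pkl','rb'))
    ov([.5782,-.1974,.0718,.0183],cv2.imread('pics/w1.png'),wcam(s),(110,100),(265,165),3,'pics/ov1.png')
E
python3 ov.py
```

```text
(no output)
```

View pics/ov1.png

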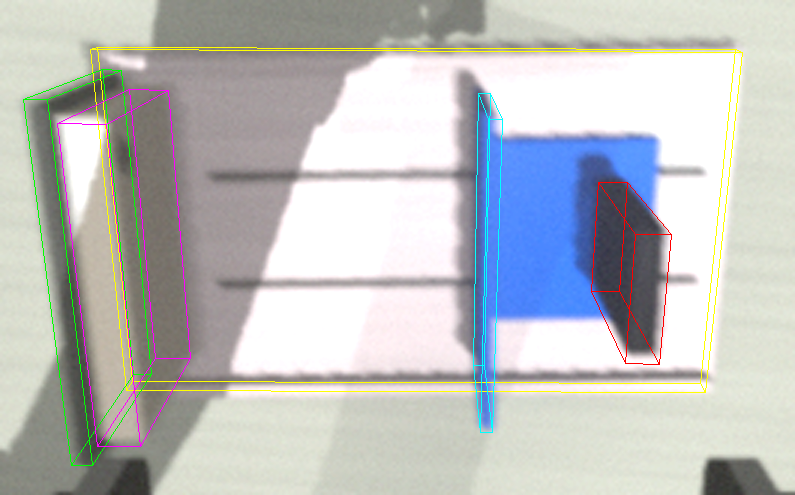

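The overlay disagrees by a few px, and the arm was still moving during that capture. I'll retake it at rest.

```bash
python3 -c "
from h import *
import pickle
from ov import ov
optics.snapshot('wrist')
s=bot.get_state();im=optics.snapshot('wrist');cv2.imwrite('pics/w2.png',im);pickle.dump(s,open('w2.pkl','wb'));print(s['tcp_pos'],s['dq'].round(3))
ov([.5782,-.1974,.0718,.0183],im,wcam(s),(110,100),(265,165),3,'pics/ov2.png')"
```

```text
[ 0.64325288 -0.19162528  0.36153987] [ 0.062 -0.011  0.079  0.062  0.03  -0.012  0.066]
```

View pics/ov2.png

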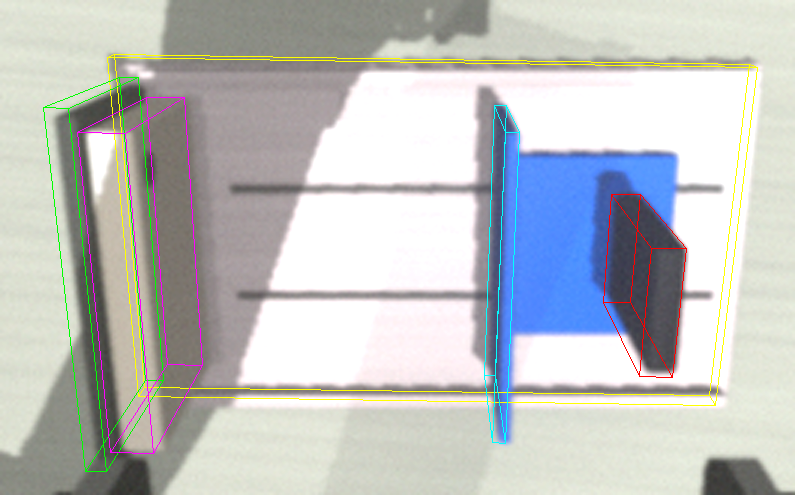

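```bash
cat > fit2.py <<'E'
from h import *
import pickle
from ov import ov
np.set_printoptions(precision=4,suppress=True)
Ct=cam();Cw=wcam(pickle.load(open('w2.pkl','rb')))
from fit import model
def wmodel(p):
    v,w=p[3],p[4]
    return [((.095,-.165,.024),(760,66)),((-.095,-.165,.024),(722,405)),
     ((-.075,-.050+v,.097),(494,443)),((-.075,-.056+v,.097),(509,443)),
     ((.03,-.1275+v,.117),(687,247)),((-.03,-.1275+v,.117),(674,376)),((-.03,-.1125+v,.117),(644,372)),
     ((.075,w,.112),(82,133)),((.075,w-.02,.112),(130,129)),((-.075,w-.02,.112),(163,450)),((-.075,w,.112),(120,453)),((.085,.16,.112),(57,112))]
def res(p):
    m=model(p);r=((proj(rk(p,[a for a,b in m]),Ct)-px([b for a,b in m],255,140,5))).ravel()
    m=wmodel(p);q=((proj(rk(p,[a for a,b in m]),Cw)-px([b for a,b in m],110,100,3))).ravel()
    return np.r_[r,q]
f=least_squares(res,[.575,-.2,.075,.018,.147],loss='soft_l1',f_scale=.7);p=f.x
print(p,np.degrees(p[2]));print(res(p).reshape(-1,2).round(1).tolist())
ov(p,cv2.imread('pics/w2.png'),Cw,(110,100),(265,165),3,'pics/ov3.png',p[4])
for d in (.102-.010,.0,):pass
E
python3 fit2.py
```

```text
[ 0.5782 -0.1974  0.0718  0.0183] 4.114258684585642
[ 0.7 -1.1  0.8  0.2  0.8 -1.7 -0.1 -0.5  0.5  0.2 -0.3 -0.  -1.   0.6
  0.6 -0.2  0.4  0.7 -1.9  0.5 -1.6 -0.2]
[ 0.5784 -0.1968  0.0786  0.0171  0.1434] 4.5041638376055335
[[0.1, -1.5], [0.7, -0.3], [1.3, -1.9], [-0.1, -0.6], [0.5, 0.1], [0.2, -0.2], [-0.9, 0.2], [0.7, -0.6], [0.7, 0.3], [-1.6, 0.1], [0.8, 0.2], [-0.1, 2.3], [0.2, -0.5], [-0.6, -0.4], [0.1, -0.3], [0.2, -0.3], [-1.0, 0.9], [0.5, 0.2], [0.5, 1.7], [-0.7, 1.4], [-0.7, 0.3], [-5.4, -0.9]]
```

View pics/ov3.png

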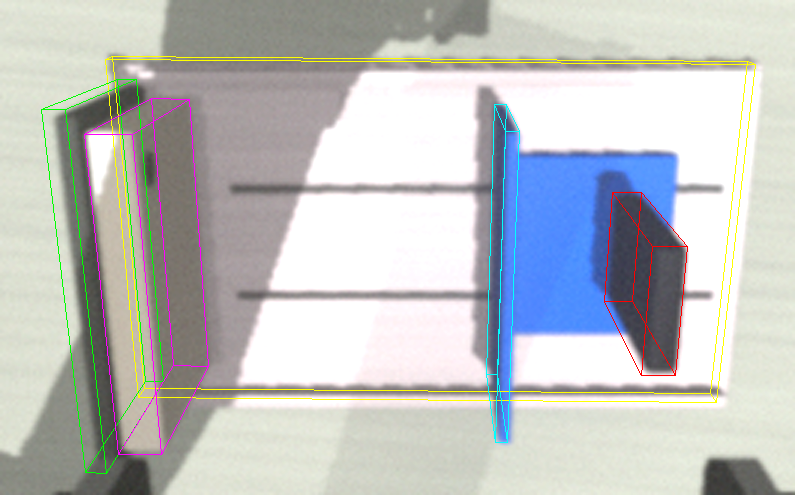

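```bash
python3 -c "
from h import *
rel((.57,.20,.32),4.3)"
```

```text
t 1.5 tcp [ 0.6408 -0.1957  0.3609] yaw 4.72 w 0.0856 F [-0.5 -1.3 -1. ]
offset [ -3.81 -40.     4.22] roll 0.42 tiltz [-2.0e-04  3.2e-03 -1.0e+00]
```

Call:
{"op": "carry_out", "data": {"increments": [{"offset":[-3.8,-40,4.2],"roll":0.4},{"offset":[-3.8,-40,4.2],"roll":0.4},{"offset":[-3.8,-40,4.2],"roll":0.4},{"offset":[-3.8,-40,4.2],"roll":0.4},{"offset":[-3.8,-40,4.2],"roll":0.4}], "grip": -0.15, "force": 40}}

```text
time: 2.12
tcp_pos: [0.5854, 0.1065, 0.3294]
tcp_rot: [[0.997, 0.073, -0.0], [0.073, -0.997, 0.003], [-0.0, -0.003, -1.0]]
wrist_force: [0.8, 0.5, -0.1]
gripper_width: 0.049
```

Call:
{"op": "carry_out", "data": {"increments": [{"offset":[0,-9,0],"roll":0},{"offset":[0,-9,0],"roll":0},{"offset":[0,-9,0],"roll":0},{"offset":[0,-9,0],"roll":0}]}}

```text
time: 2.62
tcp_pos: [0.5789, 0.1941, 0.3293]
tcp_rot: [[0.997, 0.071, -0.001], [0.071, -0.997, 0.001], [-0.001, -0.001, -1.0]]
wrist_force: [0.3, -0.3, -0.2]
gripper_width: 0.0488
```

```bash
python3 -c "
from h import *
import pickle
rel((.57,.20,.32),4.3)
s=bot.get_state();im=optics.snapshot('wrist');cv2.imwrite('pics/w4.png',im);pickle.dump(s,open('w4.pkl','wb'));print(s['tcp_pos'],s['dq'].round(3))
cv2.imwrite('pics/w4b.png',cv2.resize(im,(800,600),interpolation=cv2.INTER_CUBIC))"
```

```text
t 2.62 tcp [0.5789 0.1941 0.3293] yaw 4.09 w 0.0488 F [ 0.3 -0.3 -0.2]
offset [-0.85 -0.65  0.93] roll -0.21 tiltz [-9.0e-04  1.2e-03 -1.0e+00]
[0.57894479 0.19414899 0.32927897] [ 0.012 -0.005  0.005 -0.001 -0.002  0.001 -0.004]
```

View pics/w4b.png

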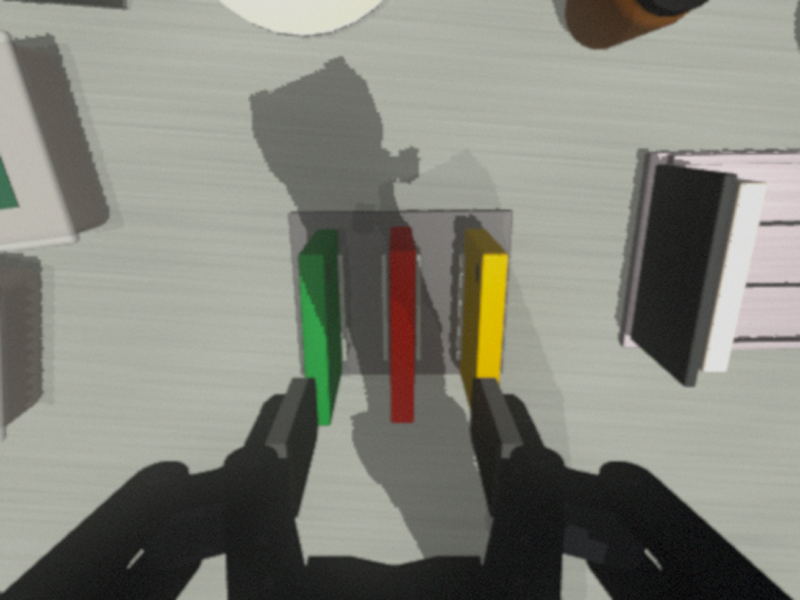

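The wrist view shows the red top face at px (389–413, 255–422), green at (301–331, 255–425) and yellow at (470–508, 254). The slots match the earlier estimate.

```bash
python3 -c "
from h import *
import pickle
C=wcam(pickle.load(open('w4.pkl','rb')))
for n,c in dict(red=[(389,255),(413,255),(413,422),(391,422)],green=[(301,254),(324,254),(331,423),(318,425)]).items():
    P=back((np.array(c)+.5)/1.5625-.5,.108,C);print(n,P.mean(0)[:2].round(4),P[:,:2].round(4).tolist())
rel((.502,.1805,.15),4.2)
"
```

```text
red [0.5002 0.1819] [[0.572, 0.1969], [0.5733, 0.1789], [0.4285, 0.1667], [0.4272, 0.1853]]
green [0.4949 0.248 ] [[0.568, 0.2631], [0.5693, 0.2458], [0.4225, 0.236], [0.4198, 0.247]]
t 2.67 tcp [0.5791 0.1939 0.3294] yaw 4.05 w 0.0491 F [0.  0.1 0. ]
offset [-7.77  0.81 17.94] roll -0.15 tiltz [-7.0e-04  1.3e-03 -1.0e+00]
```

Call:
{"op": "carry_out", "data": {"increments": [{"offset":[-7.9,0.75,16],"roll":-0.3},{"offset":[-7.9,0.75,16],"roll":-0.3},{"offset":[-7.9,0.75,16],"roll":-0.3},{"offset":[-7.9,0.75,16],"roll":-0.3}]}}

```text
time: 3.18
tcp_pos: [0.4979, 0.1782, 0.167]
tcp_rot: [[0.997, 0.074, -0.007], [0.074, -0.997, -0.002], [-0.007, 0.002, -1.0]]
wrist_force: [0.5, 0.7, 0.8]
gripper_width: 0.049
```

```bash
python3 -c "
from h import *
rel((.5005,.181,.066),4.4)"
```

```text
t 3.17 tcp [0.4979 0.1782 0.167 ] yaw 4.25 w 0.049 F [0.5 0.7 0.8]
offset [ 0.35 -0.27 10.1 ] roll -0.15 tiltz [-0.0071 -0.0021 -1.    ]
```

Call:
{"op": "carry_out", "data": {"increments": [{"offset":[0.3,-0.25,4]},{"offset":[0.3,-0.25,8]},{"offset":[0.3,-0.25,10.1]},{"offset":[0.3,-0.25,10.1]},{"offset":[0.3,-0.25,10.1]}]}}

```text
validation failed for argument at $.in...
```

```bash
python3 -c "
from h import *
rel((.5005,.181,.066),4.4)
im=optics.snapshot('wrist')
cv2.imwrite('pics/w5b.png',cv2.resize(im,(800,600),interpolation=cv2.INTER_CUBIC))"
```

```text
t 3.17 tcp [0.4979 0.1782 0.167 ] yaw 4.25 w 0.049 F [0.5 0.7 0.8]
offset [ 0.35 -0.27 10.1 ] roll -0.15 tiltz [-0.0071 -0.0021 -1.    ]
```

View pics/w5b.png

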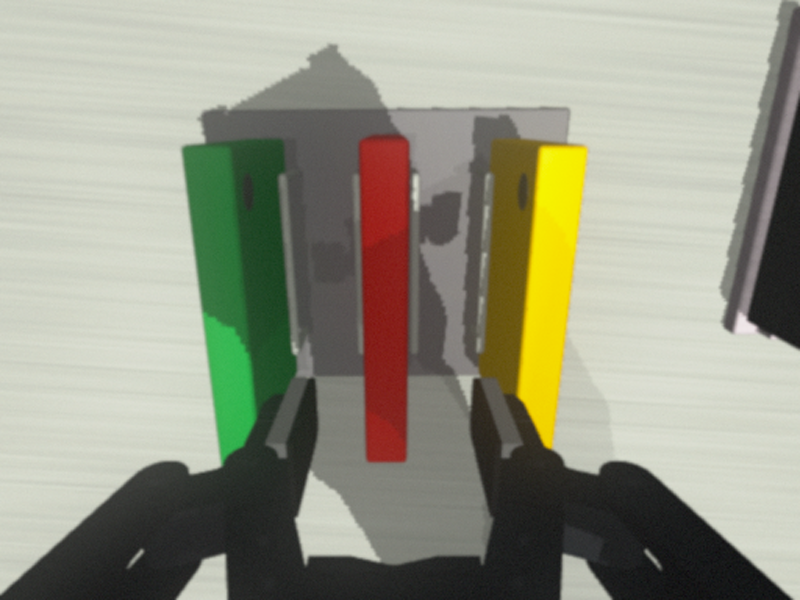

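The call was refused because roll is required. The view shows red between the fingers, with its centre at px 386 against the gripper centre at 394. I'll descend.

Call:
{"op": "carry_out", "data": {"increments": [{"offset":[0.3,-0.25,4],"roll":-0.1},{"offset":[0.3,-0.25,8],"roll":-0.1},{"offset":[0.3,-0.25,10.1],"roll":-0.1},{"offset":[0.3,-0.25,10.1],"roll":-0.1},{"offset":[0.3,-0.25,10.1],"roll":-0.1}]}}

```text
time: 3.85
tcp_pos: [0.5048, 0.1823, 0.0696]
tcp_rot: [[0.997, 0.075, -0.0], [0.075, -0.997, 0.001], [0.0, -0.001, -1.0]]
wrist_force: [-0.1, 0.4, 0.4]
gripper_width: 0.0491
```

```bash
python3 -c "
from h import *
rel((.5005,.181,.066),4.4)"
```

```text
t 3.85 tcp [0.5048 0.1823 0.0696] yaw 4.29 w 0.0491 F [-0.1  0.4  0.4]
offset [-0.44  0.1   0.36] roll -0.11 tiltz [-0.e+00  9.e-04 -1.e+00]
```

Call:
{"op": "carry_out", "data": {"increments": [{"offset":[-0.4,0.1,0.4],"roll":-0.1},{"offset":[-0.4,0.1,0.4],"roll":-0.1}]}}

```text
time: 4.1
tcp_pos: [0.501, 0.1809, 0.0663]
tcp_rot: [[0.997, 0.076, 0.001], [0.076, -0.997, 0.001], [0.001, -0.001, -1.0]]
wrist_force: [-0.1, -0.5, 0.8]
gripper_width: 0.0495
```

Call:
{"op": "carry_out", "data": {"increments": [{"offset":[0,0,0],"roll":0},{"offset":[0,0,0],"roll":0},{"offset":[0,0,0],"roll":0},{"offset":[0,0,0],"roll":0},{"offset":[0,0,0],"roll":0}], "grip": 1, "force": 50}}

```text
time: 4.72
tcp_pos: [0.5012, 0.1811, 0.0667]
tcp_rot: [[0.997, 0.077, 0.001], [0.077, -0.997, 0.001], [0.002, -0.001, -1.0]]
wrist_force: [-0.7, -0.3, 6.4]
gripper_width: 0.0191
```

```bash
python3 -c "
from h import *
rel((.5005,.181,.066),4.4)"
```

```text
t 4.72 tcp [0.5012 0.1811 0.0667] yaw 4.39 w 0.0191 F [-0.7 -0.3  6.4]
offset [-0.07 -0.    0.07] roll -0.01 tiltz [ 0.0014  0.0014 -1.    ]
```

Call:
{"op": "carry_out", "data": {"increments": [{"offset":[0,0,-3],"roll":0},{"offset":[0,0,-8],"roll":0},{"offset":[0,0,-13],"roll":0},{"offset":[0,0,-17],"roll":0},{"offset":[0,0,-17],"roll":0}]}}

```text
time: 5.35
tcp_pos: [0.5021, 0.1812, 0.2392]
tcp_rot: [[0.997, 0.076, 0.006], [0.076, -0.997, 0.003], [0.006, -0.003, -1.0]]
wrist_force: [-0.2, -0.8, -3.7]
gripper_width: 0.0196
```

```bash
python3 -c "
from h import *
T=rk([.5783,-.1970,.0775],[(0,.084,0)])[0];print(T)
rel((T[0],T[1],.235),4.45)"
```

```text
[ 0.57179651 -0.11325214  0.        ]
t 5.35 tcp [0.5021 0.1812 0.2392] yaw 4.38 w 0.0196 F [-0.2 -0.8 -3.7]
offset [ 4.7  29.9   0.37] roll -0.07 tiltz [ 0.006   0.0034 -1.    ]
```

Call:
{"op": "carry_out", "data": {"increments": [{"offset":[4.7,29.9,0.2],"roll":0},{"offset":[4.7,29.9,0.2],"roll":0},{"offset":[4.7,29.9,0.2],"roll":0},{"offset":[4.7,29.9,0.2],"roll":0},{"offset":[4.7,29.9,0.2],"roll":0}]}}

```text
time: 5.98
tcp_pos: [0.571, -0.1159, 0.2347]
tcp_rot: [[0.997, 0.075, 0.003], [0.075, -0.997, 0.003], [0.003, -0.003, -1.0]]
wrist_force: [1.1, 1.1, -2.7]
gripper_width: 0.0194
```

Call:
{"op": "carry_out", "data": {"increments": [{"offset":[0,0,0],"roll":0}]}}

```text
time: 6.1
tcp_pos: [0.5704, -0.121, 0.2327]
tcp_rot: [[0.998, 0.068, 0.001], [0.068, -0.998, 0.002], [0.001, -0.001, -1.0]]
wrist_force: [-0.6, 0.6, -2.7]
gripper_width: 0.019
```

```bash
python3 -c "
from h import *
T=rk([.5783,-.1970,.0775],[(0,.084,0)])[0]
rel((T[0],T[1],.0707),4.45)
cv2.imwrite('pics/t6.png',cv2.resize(optics.snapshot('top')[120:260,230:420],None,fx=4,fy=4,interpolation=cv2.INTER_CUBIC))
im=optics.snapshot('wrist')
cv2.imwrite('pics/w6b.png',cv2.resize(im,(800,600),interpolation=cv2.INTER_CUBIC))
rel((T[0],T[1],.0707),4.45)
"
```

```text
t 6.1 tcp [ 0.5704 -0.121   0.2327] yaw 3.91 w 0.019 F [-0.6  0.6 -2.7]
offset [ 0.18 -0.74 16.2 ] roll -0.54 tiltz [ 7.0e-04  1.5e-03 -1.0e+00]
t 6.2 tcp [ 0.5699 -0.1163  0.2327] yaw 4.22 w 0.0191 F [-0.1  0.6 -3.4]
offset [ 0.21 -0.22 16.2 ] roll -0.23 tiltz [-2.0e-04  3.9e-03 -1.0e+00]
```

View pics/w6b.png

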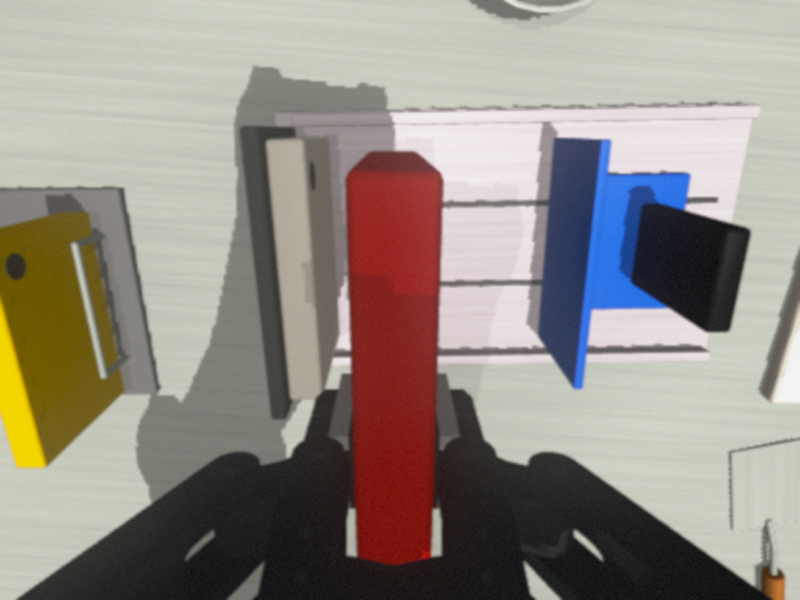

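Red hangs square in the gripper, between white (px 270–330) and the stop plate (555–600). I'll lower it.

Call:
{"op": "carry_out", "data": {"increments": [{"offset":[0.2,-0.25,4],"roll":-0.2},{"offset":[0.2,-0.25,9],"roll":-0.2},{"offset":[0.2,-0.25,13],"roll":-0.2},{"offset":[0.2,-0.25,13],"roll":-0.2},{"offset":[0.2,-0.25,13],"roll":-0.2}]}}

```text
time: 6.82
tcp_pos: [0.5722, -0.1121, 0.1037]
tcp_rot: [[0.997, 0.079, 0.0], [0.079, -0.997, 0.004], [0.001, -0.004, -1.0]]
wrist_force: [-0.4, 0.8, -2.3]
gripper_width: 0.0193
```

```bash
python3 -c "
from h import *
T=rk([.5783,-.1970,.0775],[(0,.084,0)])[0]
rel((T[0],T[1],.0707),4.45)
im=optics.snapshot('wrist')
cv2.imwrite('pics/w7b.png',cv2.resize(im,(800,600),interpolation=cv2.INTER_CUBIC))
"
```

```text
t 6.83 tcp [ 0.5722 -0.1121  0.1037] yaw 4.5 w 0.0193 F [-0.4  0.8 -2.3]
offset [-0.05  0.13  3.3 ] roll 0.05 tiltz [ 4.0e-04  4.1e-03 -1.0e+00]
```

View pics/w7b.png

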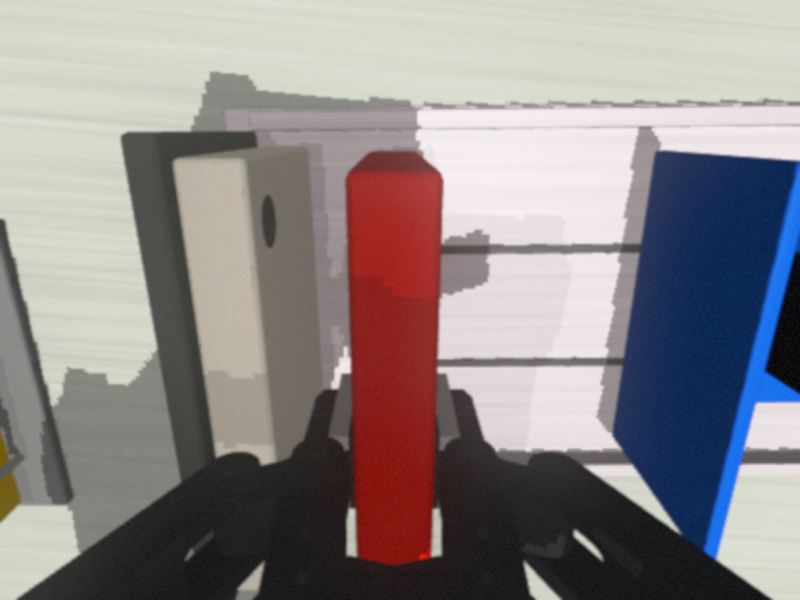

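Call:
{"op": "carry_out", "data": {"increments": [{"offset":[0,0.4,1.5],"roll":0},{"offset":[0,0.4,2.7],"roll":0},{"offset":[0,0.4,3.1],"roll":0},{"offset":[0,0.4,3.2],"roll":0},{"offset":[0,0.4,3.2],"roll":0}]}}

```text
time: 7.5
tcp_pos: [0.573, -0.1163, 0.0723]
tcp_rot: [[0.997, 0.078, 0.002], [0.078, -0.997, 0.004], [0.002, -0.004, -1.0]]
wrist_force: [0.3, -0.1, -2.6]
gripper_width: 0.0194
```

```bash
python3 -c "
from h import *
T=rk([.5783,-.1970,.0775],[(0,.084,0)])[0]
rel((T[0],T[1],.0707),4.45)
im=optics.snapshot('wrist')
cv2.imwrite('pics/w8b.png',cv2.resize(im,(800,600),interpolation=cv2.INTER_CUBIC))
"
```

```text
t 7.5 tcp [ 0.573  -0.1163  0.0723] yaw 4.48 w 0.0194 F [ 0.3 -0.1 -2.6]
offset [-0.1  -0.32  0.16] roll 0.03 tiltz [ 0.0019  0.0039 -1.    ]
```

View pics/w8b.png

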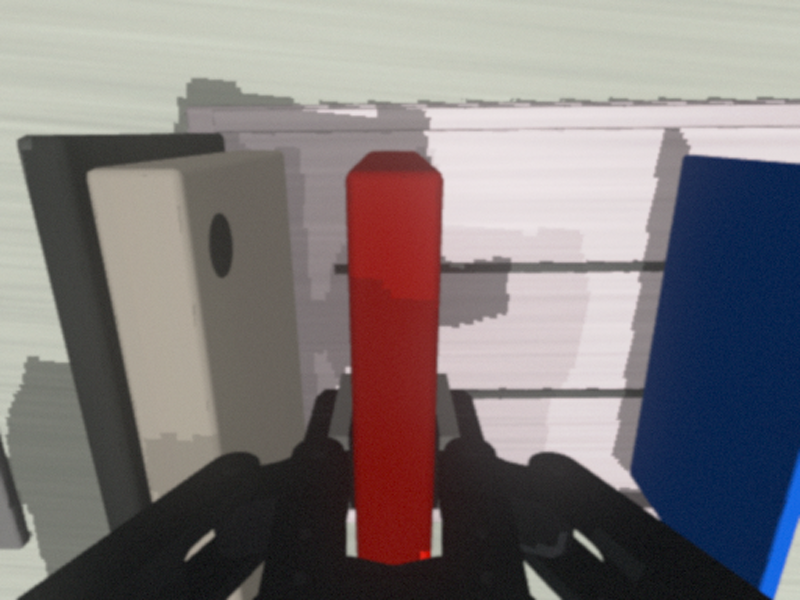

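Call:
{"op": "carry_out", "data": {"increments": [{"offset":[0,0,0.1],"roll":0},{"offset":[0,0,0.15],"roll":0},{"offset":[0,0,0.2],"roll":0}]}}

```text
time: 7.92
tcp_pos: [0.5732, -0.1163, 0.0707]
tcp_rot: [[0.997, 0.078, 0.002], [0.078, -0.997, 0.004], [0.003, -0.004, -1.0]]
wrist_force: [-1.5, -0.4, 6.0]
gripper_width: 0.0193
```

Contact: the force went from −2.6 to +6 N. I'll release gently to a partial opening.

Call:
{"op": "carry_out", "data": {"increments": [{"offset":[0,0,-0.05],"roll":0},{"offset":[0,0,-0.05],"roll":0},{"offset":[0,0,-0.05],"roll":0}], "grip": 0.3}}

```text
time: 8.3
tcp_pos: [0.5733, -0.1163, 0.0713]
tcp_rot: [[0.997, 0.078, 0.003], [0.078, -0.997, 0.004], [0.003, -0.004, -1.0]]
wrist_force: [-0.2, 0.4, 0.5]
gripper_width: 0.0294
```

```bash
python3 -c "
from h import *
rel((.573,-.116,.2),4.45)
im=optics.snapshot('wrist')
cv2.imwrite('pics/w9b.png',cv2.resize(im,(800,600),interpolation=cv2.INTER_CUBIC))
"
```

```text
t 8.3 tcp [ 0.5733 -0.1163  0.0713] yaw 4.48 w 0.0294 F [-0.2  0.4  0.5]
offset [ 1.000e-02 -8.000e-02 -1.287e+01] roll 0.03 tiltz [ 0.0026  0.0038 -1.    ]
```

View pics/w9b.png

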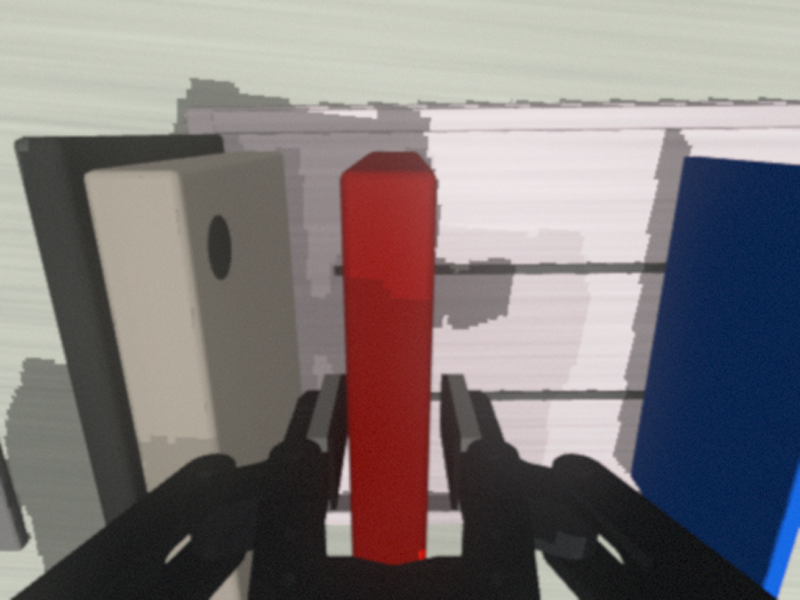

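Red stands free between the open fingers, with gaps visible on both sides. I'll rise.

Call:
{"op": "carry_out", "data": {"increments": [{"offset":[0,0.05,-2],"roll":0},{"offset":[0,0.05,-5],"roll":0},{"offset":[0,0.05,-10],"roll":0},{"offset":[0,0.05,-17],"roll":0},{"offset":[0,0.05,-17],"roll":0}]}}

```text
time: 8.98
tcp_pos: [0.5749, -0.1179, 0.2457]
tcp_rot: [[0.997, 0.078, 0.01], [0.078, -0.997, 0.003], [0.01, -0.002, -1.0]]
wrist_force: [-0.2, 0.7, -0.5]
gripper_width: 0.0296
```

```bash
python3 -c "
from h import *
rel((.495,.249,.21),4.1)
cv2.imwrite('pics/t10.png',cv2.resize(optics.snapshot('top')[120:260,120:310],None,fx=4,fy=4,interpolation=cv2.INTER_CUBIC))
im=optics.snapshot('wrist')
cv2.imwrite('pics/w10b.png',cv2.resize(im,(800,600),interpolation=cv2.INTER_CUBIC))
rel((.495,.249,.21),4.1)
"
```

```text
t 8.97 tcp [ 0.5749 -0.1179  0.2457] yaw 4.46 w 0.0296 F [-0.2  0.7 -0.5]
offset [ -5.15 -37.19   3.59] roll 0.36 tiltz [ 0.0099  0.0028 -0.9999]
t 9.07 tcp [ 0.5732 -0.1176  0.2423] yaw 4.47 w 0.03 F [-0.2 -0.5 -0.6]
offset [ -4.96 -37.14   3.32] roll 0.37 tiltz [ 0.0049  0.0034 -1.    ]
```

View pics/w10b.png

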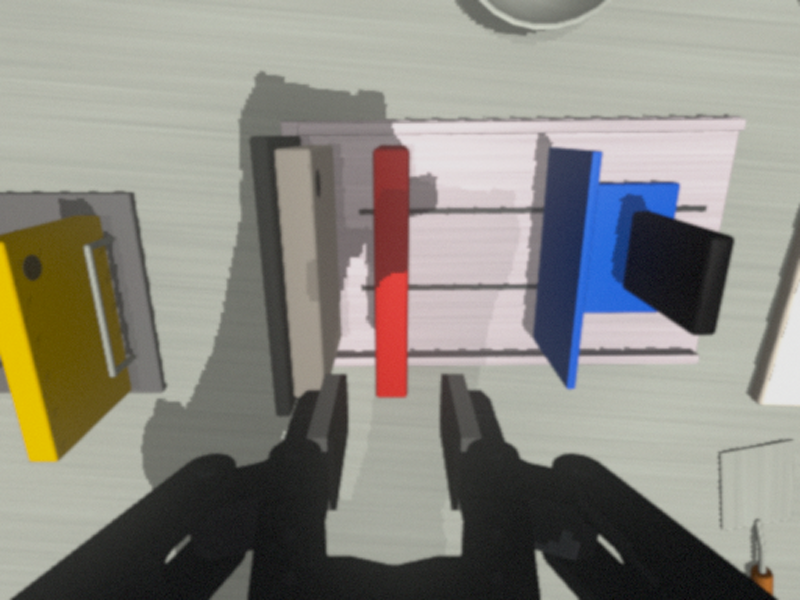

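Red stands upright in the rack at px 375–408, square to white. Next I go to green.

Call:
{"op": "carry_out", "data": {"increments": [{"offset":[-5,-37.1,3],"roll":0.3},{"offset":[-5,-37.1,3],"roll":0.3},{"offset":[-5,-37.1,3],"roll":0.3},{"offset":[-5,-37.1,3],"roll":0.3},{"offset":[-5,-37.1,3],"roll":0.3}], "grip": -0.15}}

```text
time: 9.7
tcp_pos: [0.5062, 0.1887, 0.2158]
tcp_rot: [[0.997, 0.073, 0.002], [0.073, -0.997, 0.002], [0.002, -0.002, -1.0]]
wrist_force: [0.7, 1.0, -1.0]
gripper_width: 0.049
```

Call:
{"op": "carry_out", "data": {"increments": [{"offset":[-0.8,-6,0.5],"roll":0},{"offset":[-0.8,-6,0.5],"roll":0},{"offset":[-0.8,-6,0.5],"roll":0},{"offset":[-0.8,-6,0.5],"roll":0}]}}

```text
time: 10.2
tcp_pos: [0.4941, 0.246, 0.2103]
tcp_rot: [[0.998, 0.07, 0.001], [0.07, -0.998, 0.001], [0.001, -0.001, -1.0]]
wrist_force: [0.2, 0.3, 0.1]
gripper_width: 0.0492
```

```bash
python3 -c "
from h import *
import pickle
rel((.495,.249,.15),4.1)
s=bot.get_state();im=optics.snapshot('wrist');pickle.dump(s,open('w11.pkl','wb'))
cv2.imwrite('pics/w11b.png',cv2.resize(im,(800,600),interpolation=cv2.INTER_CUBIC))
print(s['dq'].round(3))
"
```

```text
t 10.2 tcp [0.4941 0.246  0.2103] yaw 4.03 w 0.0492 F [0.2 0.3 0.1]
offset [ 0.1  -0.28  6.03] roll -0.07 tiltz [ 1.2e-03  9.0e-04 -1.0e+00]
[ 0.007 -0.009 -0.003 -0.005 -0.001  0.001 -0.003]
```

View pics/w11b.png

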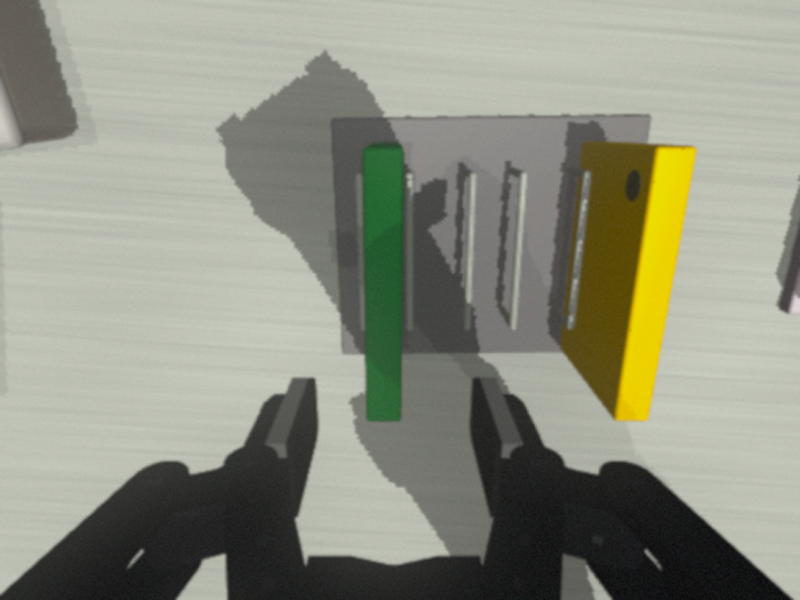

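```bash
python3 -c "
from h import *
import pickle
C=wcam(pickle.load(open('w11.pkl','rb')))
P=back((np.array([(364,150),(404,150),(401,421),(366,421)])+.5)/1.5625-.5,.108,C);m=P.mean(0);print(P[:,:2].round(4).tolist())
rel((m[0],m[1],.066),4.1)
"
```

```text
[[0.567, 0.2649], [0.5684, 0.2459], [0.4203, 0.2362], [0.4189, 0.2561]]
t 10.25 tcp [0.4943 0.2461 0.2105] yaw 4.01 w 0.0493 F [-0.2  0.4 -0.3]
offset [-0.05 -0.45 14.46] roll -0.09 tiltz [ 0.0017  0.0012 -1.    ]
```

Call:
{"op": "carry_out", "data": {"increments": [{"offset":[0,-0.45,4],"roll":0},{"offset":[0,-0.45,8],"roll":0},{"offset":[0,-0.45,12],"roll":0},{"offset":[0,-0.45,14.4],"roll":0},{"offset":[0,-0.45,14.4],"roll":0}]}}

```text
time: 10.88
tcp_pos: [0.4938, 0.2491, 0.0652]
tcp_rot: [[0.998, 0.068, -0.001], [0.068, -0.998, -0.001], [-0.001, 0.001, -1.0]]
wrist_force: [0.5, -0.9, 0.0]
gripper_width: 0.0491
```

```bash
python3 -c "
from h import *
rel((.494,.2507,.066),4.1)"
```

```text
t 10.88 tcp [0.4938 0.2491 0.0652] yaw 3.91 w 0.0491 F [ 0.5 -0.9  0. ]
offset [ 0.03 -0.16 -0.08] roll -0.19 tiltz [-1.e-03 -7.e-04 -1.e+00]
```

Call:
{"op": "carry_out", "data": {"increments": [{"offset":[0,-0.1,-0.1],"roll":-0.2},{"offset":[0,-0.1,-0.1],"roll":-0.2}]}}

```text
time: 11.12
tcp_pos: [0.4945, 0.2501, 0.0674]
tcp_rot: [[0.997, 0.071, 0.001], [0.071, -0.997, 0.0], [0.001, -0.0, -1.0]]
wrist_force: [0.2, 0.3, 0.6]
gripper_width: 0.049
```

Call:
{"op": "carry_out", "data": {"increments": [{"offset":[0,0,0],"roll":0},{"offset":[0,0,0],"roll":0},{"offset":[0,0,0],"roll":0},{"offset":[0,0,0],"roll":0},{"offset":[0,0,0],"roll":0}], "grip": 1, "force": 50}}

```text
time: 11.75
tcp_pos: [0.4949, 0.2503, 0.0683]
tcp_rot: [[0.997, 0.071, 0.002], [0.071, -0.997, 0.001], [0.002, -0.001, -1.0]]
wrist_force: [-1.2, -0.4, 6.9]
gripper_width: 0.0194
```

```bash
python3 -c "
from h import *
rel((.494,.2507,.066),4.1)"
```

```text
t 11.75 tcp [0.4949 0.2503 0.0683] yaw 4.08 w 0.0194 F [-1.2 -0.4  6.9]
offset [-0.09 -0.05  0.23] roll -0.02 tiltz [ 2.e-03  8.e-04 -1.e+00]
```

Call:
{"op": "carry_out", "data": {"increments": [{"offset":[0,0,-3],"roll":0},{"offset":[0,0,-8],"roll":0},{"offset":[0,0,-13],"roll":0},{"offset":[0,0,-17],"roll":0},{"offset":[0,0,-17],"roll":0}]}}

```text
time: 12.38
tcp_pos: [0.4957, 0.2508, 0.2413]
tcp_rot: [[0.997, 0.071, 0.007], [0.071, -0.997, 0.004], [0.007, -0.003, -1.0]]
wrist_force: [-0.4, -0.3, -3.1]
gripper_width: 0.0194
```

```bash
python3 -c "
from h import *
T=rk([.5783,-.1970,.0775],[(0,.035,0)])[0];print(T)
rel((T[0],T[1],.235),4.45)"
```

```text
[ 0.57559021 -0.16210506  0.        ]
t 12.38 tcp [0.4957 0.2508 0.2413] yaw 4.06 w 0.0194 F [-0.4 -0.3 -3.1]
offset [ 5.04 41.75  0.53] roll -0.39 tiltz [ 0.0069  0.0036 -1.    ]
```

Call:
{"op": "carry_out", "data": {"increments": [{"offset":[5,41.7,0.2],"roll":-0.3},{"offset":[5,41.7,0.2],"roll":-0.3},{"offset":[5,41.7,0.2],"roll":-0.3},{"offset":[5,41.7,0.2],"roll":-0.3},{"offset":[5,41.7,0.2],"roll":-0.3}]}}

```text
time: 13.0
tcp_pos: [0.5539, -0.0584, 0.2369]
tcp_rot: [[0.997, 0.076, 0.005], [0.076, -0.997, 0.004], [0.005, -0.003, -1.0]]
wrist_force: [0.9, 0.6, -0.9]
gripper_width: 0.0195
```

```bash
python3 -c "
from h import *
T=rk([.5783,-.1970,.0775],[(0,.035,0)])[0];print(T)
rel((T[0],T[1],.235),4.45)"
```

```text
[ 0.57559021 -0.16210506  0.        ]
t 13.0 tcp [ 0.5539 -0.0584  0.2369] yaw 4.38 w 0.0195 F [ 0.9  0.6 -0.9]
offset [ 1.37 10.5   0.16] roll -0.07 tiltz [ 0.0048  0.0037 -1.    ]
```

Call:
{"op": "carry_out", "data": {"increments": [{"offset":[1.4,10.5,0],"roll":-0.1},{"offset":[1.4,10.5,0],"roll":-0.1},{"offset":[1.4,10.5,0],"roll":-0.1},{"offset":[1.4,10.5,0],"roll":-0.1}]}}

```text
time: 13.5
tcp_pos: [0.5751, -0.1612, 0.2352]
tcp_rot: [[0.997, 0.078, 0.002], [0.078, -0.997, 0.005], [0.003, -0.005, -1.0]]
wrist_force: [0.3, 0.1, -1.6]
gripper_width: 0.0193
```

```bash
python3 -c "
from h import *
T=rk([.5783,-.1970,.0775],[(0,.035,0)])[0]
rel((T[0],T[1],.1),4.45)
im=optics.snapshot('wrist')
cv2.imwrite('pics/w12b.png',cv2.resize(im,(800,600),interpolation=cv2.INTER_CUBIC))
"
```

```text
t 13.5 tcp [ 0.5751 -0.1612  0.2352] yaw 4.49 w 0.0193 F [ 0.3  0.1 -1.6]
offset [ 0.    0.15 13.52] roll 0.04 tiltz [ 0.0025  0.0048 -1.    ]
```

View pics/w12b.png

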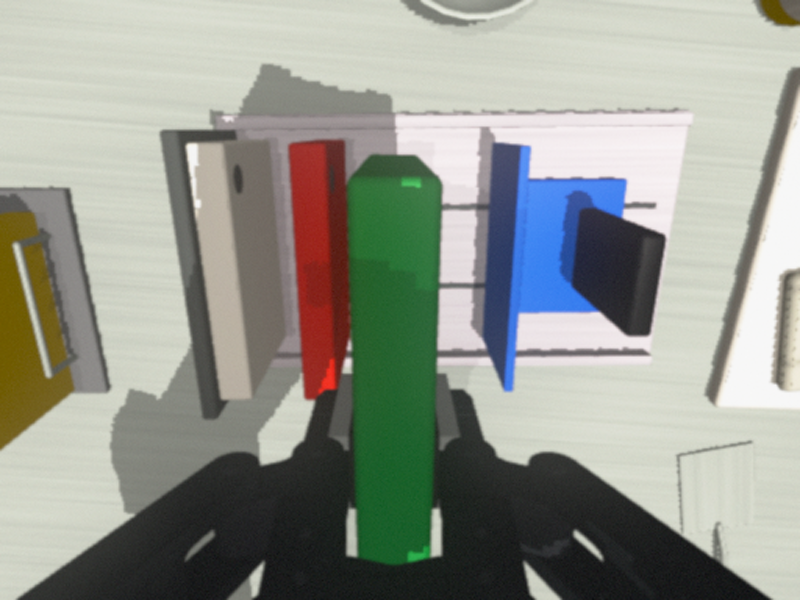

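Green is centred between red (px 292–345) and the plate (490–525). I'll lower it.

Call:
{"op": "carry_out", "data": {"increments": [{"offset":[0,0.2,4],"roll":0},{"offset":[0,0.2,9],"roll":0},{"offset":[0,0.2,13],"roll":0},{"offset":[0,0.2,13.5],"roll":0},{"offset":[0,0.2,13.5],"roll":0}]}}

```text
time: 14.18
tcp_pos: [0.5763, -0.161, 0.1012]
tcp_rot: [[0.997, 0.081, 0.003], [0.081, -0.997, 0.005], [0.004, -0.005, -1.0]]
wrist_force: [-0.3, -0.0, -1.5]
gripper_width: 0.0194
```

```bash
python3 -c "
from h import *
T=rk([.5783,-.1970,.0775],[(0,.035,0)])[0]
rel((T[0],T[1],.0735),4.45)
im=optics.snapshot('wrist')
cv2.imwrite('pics/w13b.png',cv2.resize(im,(800,600),interpolation=cv2.INTER_CUBIC))
"
```

```text
t 14.18 tcp [ 0.5763 -0.161   0.1012] yaw 4.65 w 0.0194 F [-0.3 -0.  -1.5]
offset [-0.09  0.12  2.77] roll 0.2 tiltz [ 0.0032  0.005  -1.    ]
```

View pics/w13b.png

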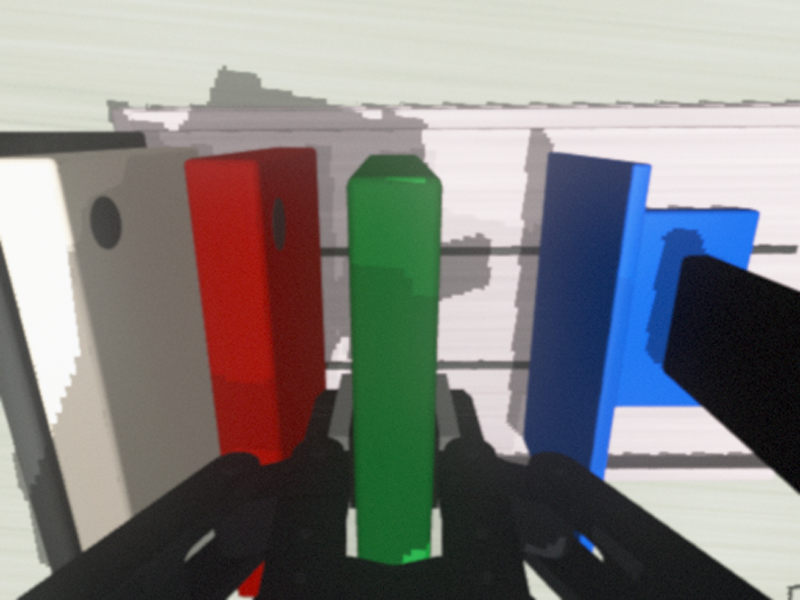

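Call:
{"op": "carry_out", "data": {"increments": [{"offset":[-0.05,0.6,0],"roll":0.1},{"offset":[-0.05,0.7,1.0],"roll":0.1},{"offset":[-0.05,0.7,2.3],"roll":0.1},{"offset":[-0.05,0.7,2.7],"roll":0.1},{"offset":[-0.05,0.7,2.7],"roll":0.1}]}}

```text
time: 14.85
tcp_pos: [0.5766, -0.1681, 0.0741]
tcp_rot: [[0.997, 0.079, 0.003], [0.079, -0.997, 0.005], [0.004, -0.005, -1.0]]
wrist_force: [-0.1, -0.5, -1.8]
gripper_width: 0.0198
```

```bash
python3 -c "
from h import *
T=rk([.5783,-.1970,.0775],[(0,.029,0)])[0]
rel((T[0],T[1],.0723),4.45)
im=optics.snapshot('wrist')
cv2.imwrite('pics/w14b.png',cv2.resize(im,(800,600),interpolation=cv2.INTER_CUBIC))
"
```

```text
t 14.85 tcp [ 0.5766 -0.1681  0.0741] yaw 4.53 w 0.0198 F [-0.1 -0.5 -1.8]
offset [-0.05 -0.    0.18] roll 0.08 tiltz [ 0.0034  0.005  -1.    ]
```

View pics/w14b.png

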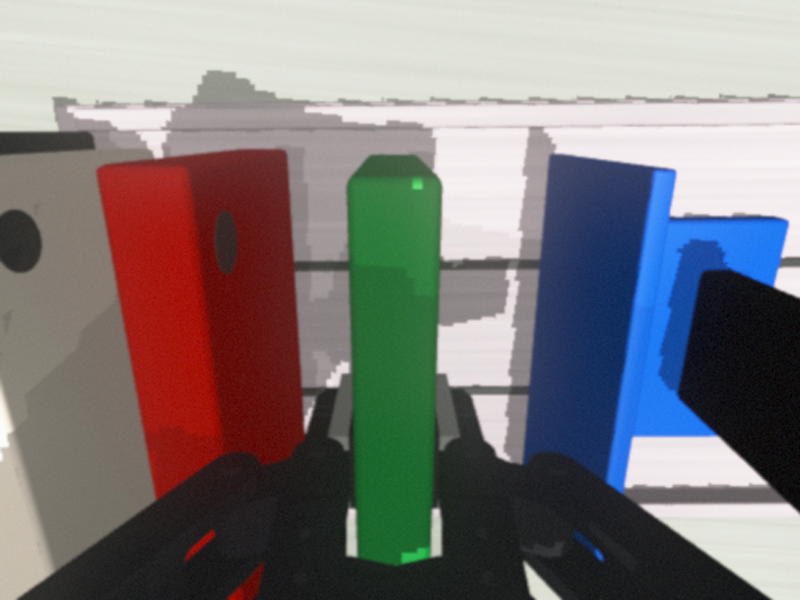

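There is clearance on both sides. I'll set it down.

Call:
{"op": "carry_out", "data": {"increments": [{"offset":[0,0,0.1],"roll":0},{"offset":[0,0,0.2],"roll":0},{"offset":[0,0,0.25],"roll":0}]}}

```text
time: 15.28
tcp_pos: [0.5771, -0.1681, 0.0724]
tcp_rot: [[0.997, 0.079, 0.005], [0.079, -0.997, 0.005], [0.005, -0.004, -1.0]]
wrist_force: [0.1, 0.7, 4.7]
gripper_width: 0.0194
```

Call:
{"op": "carry_out", "data": {"increments": [{"offset":[0,0,-0.05],"roll":0},{"offset":[0,0,-0.05],"roll":0},{"offset":[0,0,-0.05],"roll":0}], "grip": 0.3}}

```text
time: 15.65
tcp_pos: [0.5772, -0.1682, 0.073]
tcp_rot: [[0.997, 0.079, 0.005], [0.079, -0.997, 0.005], [0.005, -0.004, -1.0]]
wrist_force: [0.1, -0.5, 0.4]
gripper_width: 0.0297
```

Call:
{"op": "carry_out", "data": {"increments": [{"offset":[0,0.05,-2],"roll":0},{"offset":[0,0.05,-5],"roll":0},{"offset":[0,0.05,-10],"roll":0},{"offset":[0,0.05,-15],"roll":0},{"offset":[0,0.05,-15],"roll":0}]}}

```text
time: 16.27
tcp_pos: [0.5784, -0.17, 0.227]
tcp_rot: [[0.997, 0.079, 0.012], [0.079, -0.997, 0.003], [0.012, -0.002, -1.0]]
wrist_force: [0.0, 0.2, -0.9]
gripper_width: 0.0298
```

```bash
python3 -c "
from h import *
import pickle
optics.snapshot('top')
s=bot.get_state();im=optics.snapshot('wrist');pickle.dump(s,open('w15.pkl','wb'));print(s['dq'].round(3))
cv2.imwrite('pics/w15b.png',cv2.resize(im,(800,600),interpolation=cv2.INTER_CUBIC))
C=wcam(s);p=[.5783,-.1970,.0775];v=.0175
F=rk(p,[(0,-.12+v,.117)])[0];print(F,(proj(rk(p,box((-.03,.03),(-.1275+v,-.1125+v),(.117,.117))),C)+.5)*1.5625-.5)
rel((F[0],F[1],.2),4.45)
"
```

```text
[-0.002  0.043 -0.003  0.037  0.001 -0.014  0.   ]
[ 0.5862358  -0.29919233  0.117     ] [[641.82785729 349.83600322]
 [660.19951365 243.00300374]
 [631.03894746 242.94525433]
 [614.6626129  349.76835165]
 [641.82785729 349.83600322]
 [660.19951365 243.00300374]
 [631.03894746 242.94525433]
 [614.6626129  349.76835165]]
t 16.38 tcp [ 0.5764 -0.1693  0.2232] yaw 4.53 w 0.03 F [-0.   0.4 -0.1]
offset [-0.06 13.03  2.27] roll 0.08 tiltz [ 0.0057  0.0044 -1.    ]
```

View pics/w15b.png

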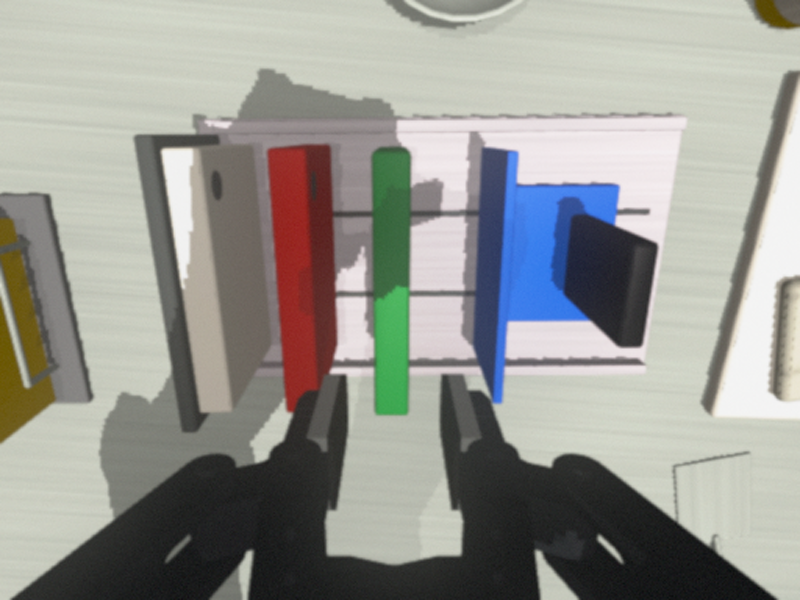

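All three boards stand in order: white (px 190), red (300), green (392). The fin's top corners match the prediction within 2–4 px. I'll pinch the fin.

Call:
{"op": "carry_out", "data": {"increments": [{"offset":[-0.1,13,2],"roll":0.1},{"offset":[-0.1,13,2],"roll":0.1},{"offset":[-0.1,13,2],"roll":0.1},{"offset":[-0.1,13,2],"roll":0.1}], "grip": -0.15}}

```text
time: 16.88
tcp_pos: [0.5849, -0.2987, 0.2009]
tcp_rot: [[0.997, 0.076, 0.003], [0.076, -0.997, 0.006], [0.003, -0.006, -1.0]]
wrist_force: [0.1, 0.7, 0.4]
gripper_width: 0.049
```

```bash
python3 -c "
from h import *
rel((.5862,-.2990,.08),4.45)
im=optics.snapshot('wrist')
cv2.imwrite('pics/w16b.png',cv2.resize(im,(800,600),interpolation=cv2.INTER_CUBIC))
"
```

```text
t 16.88 tcp [ 0.5849 -0.2987  0.2009] yaw 4.37 w 0.049 F [0.1 0.7 0.4]
offset [ 0.09  0.1  12.09] roll -0.08 tiltz [ 0.003  0.006 -1.   ]
```

View pics/w16b.png

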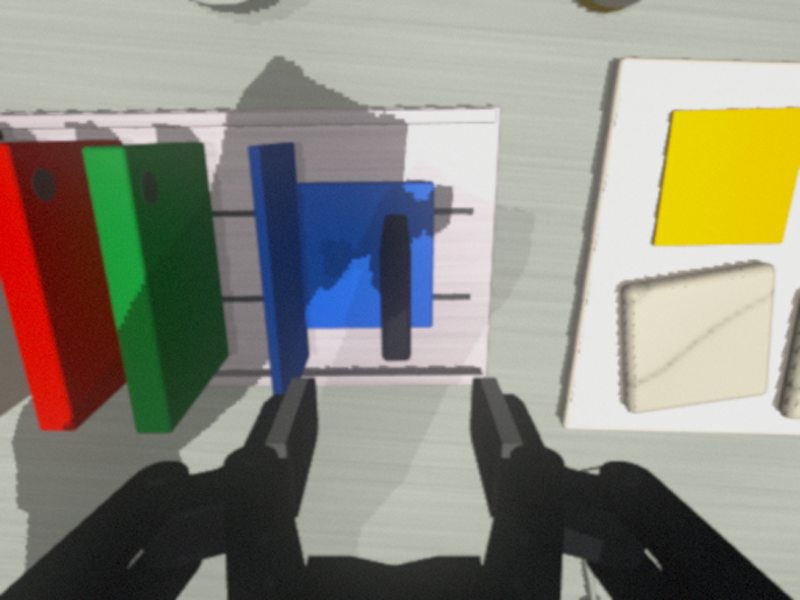

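The fin is centred between the jaws at px 395. I'll descend and close.

Call:
{"op": "carry_out", "data": {"increments": [{"offset":[0,0.1,4],"roll":0},{"offset":[0,0.1,8],"roll":0},{"offset":[0,0.1,11.8],"roll":0},{"offset":[0,0.1,11.8],"roll":0},{"offset":[0,0.1,11.8],"roll":0}]}}

```text
time: 17.55
tcp_pos: [0.5869, -0.2969, 0.0847]
tcp_rot: [[0.997, 0.079, 0.005], [0.079, -0.997, 0.006], [0.005, -0.006, -1.0]]
wrist_force: [0.2, 0.3, 0.7]
gripper_width: 0.0491
```

Call:
{"op": "carry_out", "data": {"increments": [{"offset":[0,0,0],"roll":0},{"offset":[0,0,0],"roll":0},{"offset":[0,0,0],"roll":0},{"offset":[0,0,0],"roll":0},{"offset":[0,0,0],"roll":0}], "grip": 1, "force": 40}}

```text
time: 18.18
tcp_pos: [0.5878, -0.2973, 0.0865]
tcp_rot: [[0.997, 0.08, 0.008], [0.08, -0.997, 0.005], [0.008, -0.004, -1.0]]
wrist_force: [-1.0, 2.0, 6.9]
gripper_width: 0.0141
```

```bash
python3 -c "
from h import *
s=bot.get_state();T=s['tcp_pos'];v=.0175
P=rk([T[0],T[1],.0785],[(0,.14-v,.0)])[0]
rel((P[0],P[1],T[2]),4.5)
"
```

```text
t 18.18 tcp [ 0.5878 -0.2973  0.0865] yaw 4.59 w 0.0141 F [-1.   2.   6.9]
offset [  0.02 -12.25   0.05] roll 0.09 tiltz [ 0.0076  0.0048 -1.    ]
```

Call:
{"op": "carry_out", "data": {"increments": [{"offset":[0,-0.5,0],"roll":0},{"offset":[0,-1.0,0],"roll":0},{"offset":[0,-1.5,0],"roll":0},{"offset":[0,-2.0,0],"roll":0},{"offset":[0,-2.5,0],"roll":0}]}}

```text
time: 18.8
tcp_pos: [0.5856, -0.2721, 0.0866]
tcp_rot: [[0.997, 0.08, 0.007], [0.08, -0.997, 0.005], [0.008, -0.004, -1.0]]
wrist_force: [0.0, -3.0, -5.0]
gripper_width: 0.0148
```

Call:
{"op": "carry_out", "data": {"increments": [{"offset":[0,-0.5,0],"roll":0},{"offset":[0,-1.0,0],"roll":0},{"offset":[0,-1.5,0],"roll":0},{"offset":[0,-2.0,0],"roll":0},{"offset":[0,-2.5,0],"roll":0}]}}

```text
time: 19.42
tcp_pos: [0.5834, -0.2469, 0.0866]
tcp_rot: [[0.997, 0.08, 0.007], [0.08, -0.997, 0.005], [0.007, -0.004, -1.0]]
wrist_force: [-0.6, -4.9, -6.6]
gripper_width: 0.0146
```

```bash
python3 -c "
from h import *
rel((.5782,-.1752,.0865),4.5)
cv2.imwrite('pics/t17.png',cv2.resize(optics.snapshot('scene')[140:260,90:270],None,fx=4,fy=4,interpolation=cv2.INTER_CUBIC))
im=optics.snapshot('wrist')
cv2.imwrite('pics/w17b.png',cv2.resize(im,(800,600),interpolation=cv2.INTER_CUBIC))
"
```

```text
t 19.43 tcp [ 0.5834 -0.2469  0.0866] yaw 4.59 w 0.0146 F [-0.6 -4.9 -6.6]
offset [ 0.06 -7.19  0.04] roll 0.09 tiltz [ 0.0069  0.0048 -1.    ]
```

View pics/w17b.png

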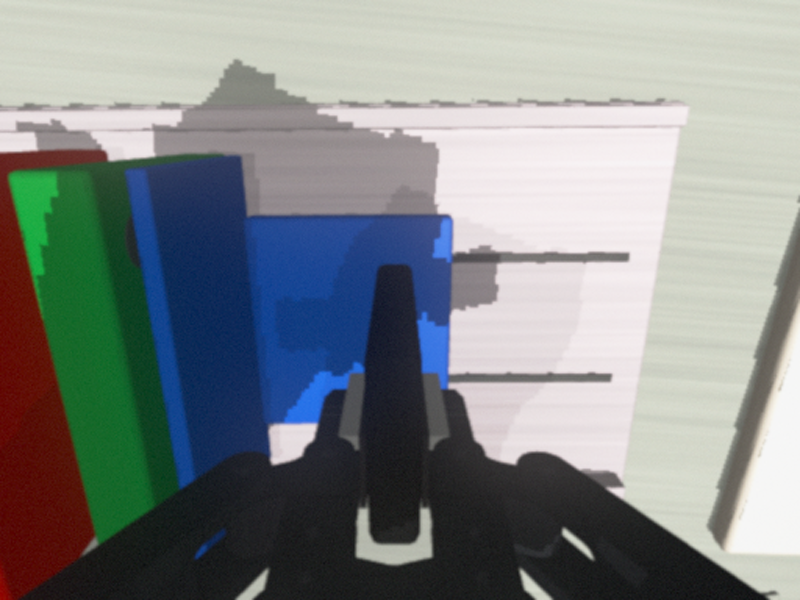

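View pics/t17.png

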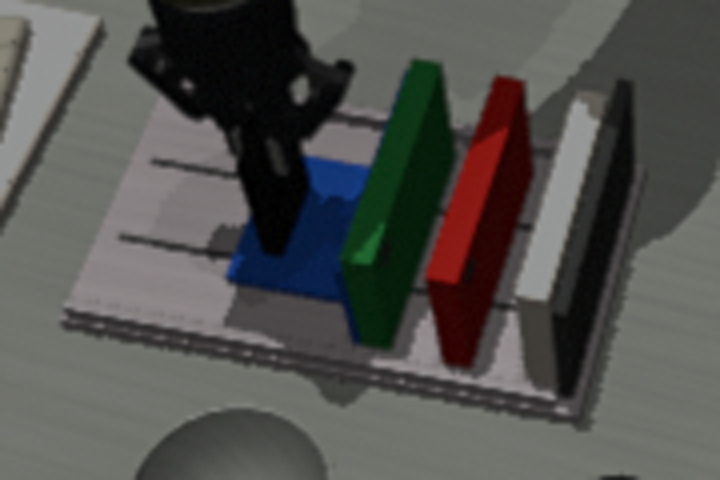

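The plate has reached green, and red and white stand ahead of it, all upright. I'll keep pushing.

Call:
{"op": "carry_out", "data": {"increments": [{"offset":[0,-0.5,0],"roll":0},{"offset":[0,-1.0,0],"roll":0},{"offset":[0,-1.5,0],"roll":0},{"offset":[0,-2.0,0],"roll":0},{"offset":[0,-2.5,0],"roll":0}]}}

```text
time: 20.15
tcp_pos: [0.5811, -0.2208, 0.0866]
tcp_rot: [[0.997, 0.081, 0.006], [0.081, -0.997, 0.006], [0.006, -0.005, -1.0]]
wrist_force: [-0.3, -4.1, -8.3]
gripper_width: 0.0147
```

Call:
{"op": "carry_out", "data": {"increments": [{"offset":[0,-0.5,0],"roll":0},{"offset":[0,-1.0,0],"roll":0},{"offset":[0,-1.5,0],"roll":0},{"offset":[0,-2.0,0],"roll":0},{"offset":[0,-2.5,0],"roll":0}]}}

```text
time: 20.78
tcp_pos: [0.5789, -0.1959, 0.0866]
tcp_rot: [[0.997, 0.081, 0.006], [0.081, -0.997, 0.005], [0.006, -0.005, -1.0]]
wrist_force: [-0.4, -5.5, -9.0]
gripper_width: 0.0143
```

Call:
{"op": "carry_out", "data": {"increments": [{"offset":[0,-0.3,0],"roll":0},{"offset":[0,-0.6,0],"roll":0},{"offset":[0,-0.9,0],"roll":0},{"offset":[0,-1.2,0],"roll":0}]}}

```text
time: 21.28
tcp_pos: [0.5778, -0.1839, 0.0866]
tcp_rot: [[0.997, 0.08, 0.006], [0.08, -0.997, 0.005], [0.006, -0.005, -1.0]]
wrist_force: [-0.7, -5.0, -8.9]
gripper_width: 0.0142
```

```bash
python3 -c "
from h import *
rel((.5782,-.1752,.0865),4.5)
cv2.imwrite('pics/t18.png',cv2.resize(optics.snapshot('scene')[140:260,90:270],None,fx=4,fy=4,interpolation=cv2.INTER_CUBIC))
"
```

```text
t 21.27 tcp [ 0.5778 -0.1839  0.0866] yaw 4.61 w 0.0142 F [-0.7 -5.  -8.9]
offset [ 0.11 -0.86  0.01] roll 0.11 tiltz [ 0.0058  0.0051 -1.    ]
```

View pics/t18.png

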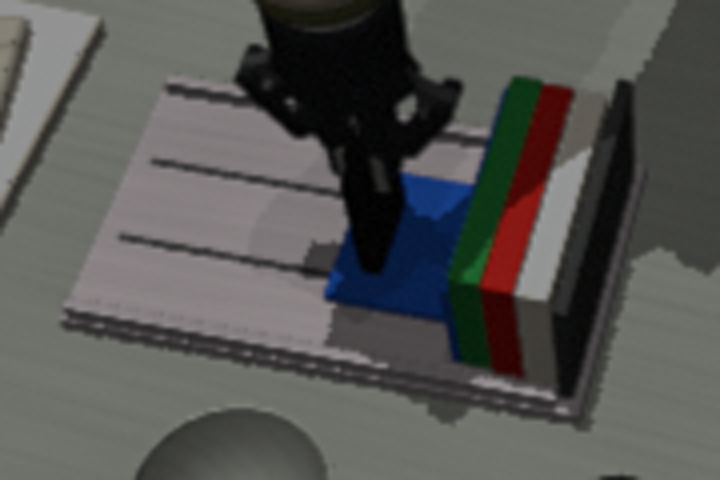

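The boards are packed together, with a few mm left to the wall. I'll creep forward and watch the force.

Call:
{"op": "carry_out", "data": {"increments": [{"offset":[0,-0.1,0],"roll":0},{"offset":[0,-0.2,0],"roll":0},{"offset":[0,-0.3,0],"roll":0},{"offset":[0,-0.4,0],"roll":0}]}}

```text
time: 21.82
tcp_pos: [0.5776, -0.181, 0.0866]
tcp_rot: [[0.997, 0.08, 0.006], [0.08, -0.997, 0.004], [0.007, -0.003, -1.0]]
wrist_force: [1.3, -12.1, -10.7]
gripper_width: 0.0144
```

Call:
{"op": "carry_out", "data": {"increments": [{"offset":[0,-0.1,0],"roll":0},{"offset":[0,-0.2,0],"roll":0}]}}

```text
time: 22.08
tcp_pos: [0.5776, -0.181, 0.0866]
tcp_rot: [[0.997, 0.078, 0.007], [0.078, -0.997, 0.001], [0.007, -0.001, -1.0]]
wrist_force: [2.0, -14.1, -11.7]
gripper_width: 0.0143
```

Call:
{"op": "carry_out", "data": {"increments": [{"offset":[0,-0.2,0],"roll":0},{"offset":[0,-0.4,0],"roll":0},{"offset":[0,-0.4,0],"roll":0}]}}

```text
time: 22.45
tcp_pos: [0.5776, -0.1811, 0.0866]
tcp_rot: [[0.997, 0.075, 0.009], [0.075, -0.997, -0.003], [0.009, 0.004, -1.0]]
wrist_force: [1.7, -17.0, -12.1]
gripper_width: 0.0143
```

```bash
python3 -c "
from h import *
rel((.5782,-.1752,.0865),4.5)
cv2.imwrite('pics/t19.png',cv2.resize(optics.snapshot('scene')[140:260,90:270],None,fx=4,fy=4,interpolation=cv2.INTER_CUBIC))
im=optics.snapshot('wrist')
cv2.imwrite('pics/w19b.png',cv2.resize(im,(800,600),interpolation=cv2.INTER_CUBIC))
"
```

```text
t 22.45 tcp [ 0.5776 -0.1811  0.0866] yaw 4.32 w 0.0143 F [  1.7 -17.  -12.1]
offset [ 0.1  -0.58  0.01] roll -0.18 tiltz [ 0.0089 -0.003  -1.    ]
```

View pics/t19.png

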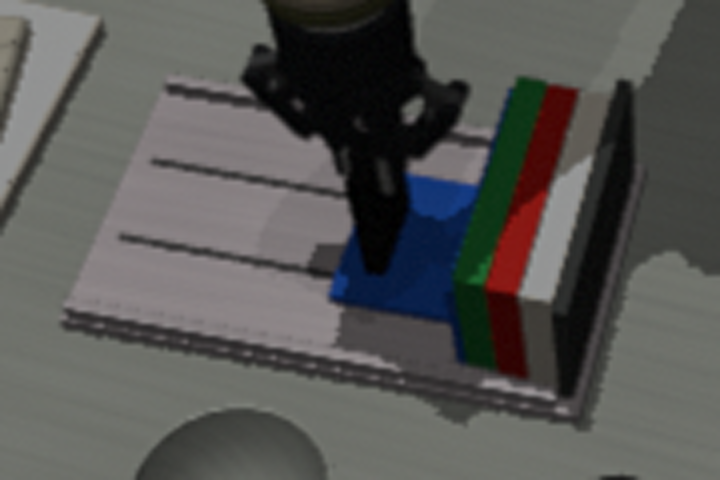

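View pics/w19b.png

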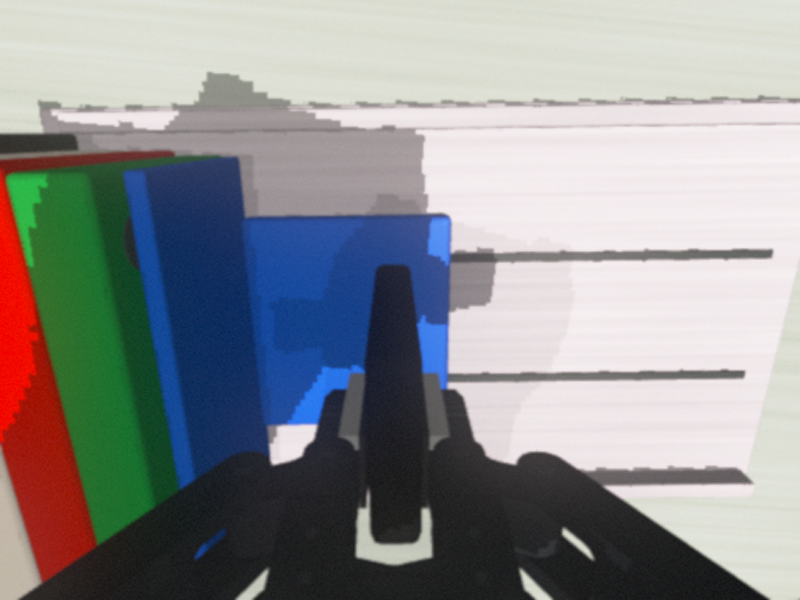

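Everything is snug: the TCP stalled at y=−0.181 while the force rose to 17 N. I'll release.

Call:
{"op": "carry_out", "data": {"increments": [{"offset":[0,-0.05,0],"roll":0},{"offset":[0,-0.05,0],"roll":0},{"offset":[0,-0.05,0],"roll":0}], "grip": 0.1}}

```text
time: 22.92
tcp_pos: [0.5779, -0.1794, 0.087]
tcp_rot: [[0.997, 0.076, 0.009], [0.076, -0.997, -0.002], [0.009, 0.003, -1.0]]
wrist_force: [0.6, -0.3, 0.0]
gripper_width: 0.0385
```

Call:
{"op": "carry_out", "data": {"increments": [{"offset":[0,0,-2],"roll":0},{"offset":[0,0,-5],"roll":0},{"offset":[0,0,-10],"roll":0},{"offset":[0,0,-15],"roll":0},{"offset":[0,0,-17],"roll":0}]}}

```text
time: 23.55
tcp_pos: [0.5773, -0.1786, 0.2605]
tcp_rot: [[0.997, 0.077, 0.014], [0.077, -0.997, -0.002], [0.014, 0.003, -1.0]]
wrist_force: [-0.8, 1.6, 0.0]
gripper_width: 0.0387
```

Call:
{"op": "carry_out", "data": {"increments": [{"offset":[4,-6,-2],"roll":0},{"offset":[4,-8,-2],"roll":0},{"offset":[4,-8,-2],"roll":0},{"offset":[4,-8,-2],"roll":0}]}}

```text
time: 24.05
tcp_pos: [0.6104, -0.096, 0.2807]
tcp_rot: [[0.997, 0.077, 0.013], [0.077, -0.997, -0.003], [0.013, 0.004, -1.0]]
wrist_force: [-0.1, -0.6, 0.3]
gripper_width: 0.0384
```

```bash
python3 -c "
from h import *
import pickle
rel((.5782,-.1752,.0865),4.5)
cv2.imwrite('pics/t20.png',cv2.resize(optics.snapshot('scene')[140:260,90:270],None,fx=4,fy=4,interpolation=cv2.INTER_CUBIC))
s=bot.get_state();im=optics.snapshot('wrist');pickle.dump(s,open('w20.pkl','wb'));cv2.imwrite('pics/w20.png',im)
cv2.imwrite('pics/w20b.png',cv2.resize(im[60:300,90:410],None,fx=2.5,fy=2.5,interpolation=cv2.INTER_CUBIC))
"
```

```text
t 24.05 tcp [ 0.6104 -0.096   0.2807] yaw 4.42 w 0.0384 F [-0.1 -0.6  0.3]
offset [-4.07  7.58 19.39] roll -0.08 tiltz [ 0.0134 -0.0027 -0.9999]
```

View pics/t20.png

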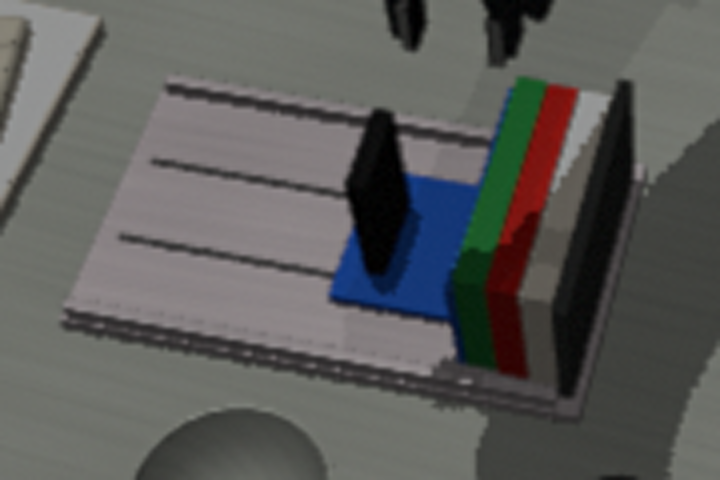

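View pics/w20b.png

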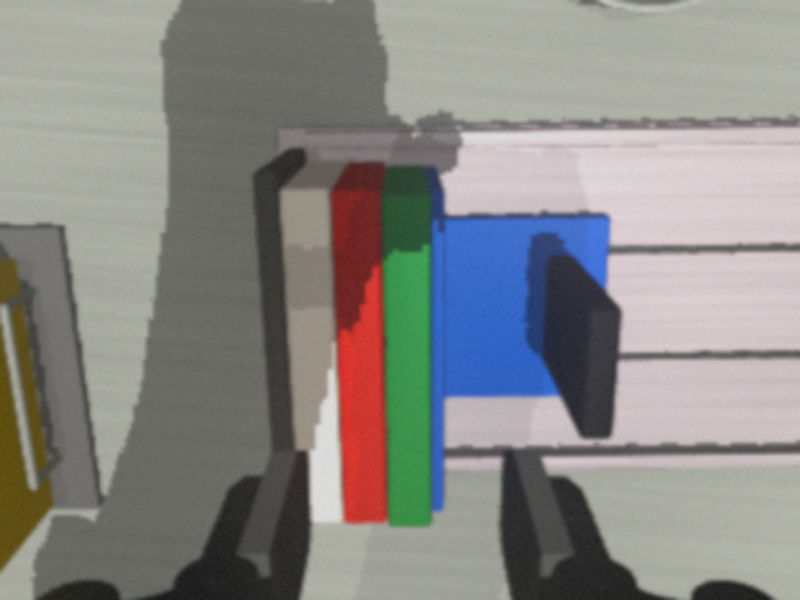

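The stack wall/white/red/green/plate is contiguous at px 255–445 in the wrist crop and upright in the scene view. I'll rise further, take one last overall look, and hand in.

Call:
{"op": "carry_out", "data": {"increments": [{"offset":[0,-4,-8],"roll":0},{"offset":[0,-4,-8],"roll":0},{"offset":[0,-4,-8],"roll":0},{"offset":[0,-4,-8],"roll":0}]}}

```text
time: 24.65
tcp_pos: [0.6057, -0.058, 0.3595]
tcp_rot: [[0.997, 0.074, 0.012], [0.074, -0.997, -0.003], [0.012, 0.004, -1.0]]
wrist_force: [-0.0, 0.6, 0.2]
gripper_width: 0.0385
```

```bash
python3 -c "
from h import *
optics.snapshot('top')
im=optics.snapshot('wrist')
cv2.imwrite('pics/w21b.png',cv2.resize(im,(800,600),interpolation=cv2.INTER_CUBIC))
print(bot.get_state()['time'],bot.get_state()['wrist_force'])
"
```

```text
24.75 [-0.15665932  0.00246971 -0.00527615]
```

View pics/w21b.png

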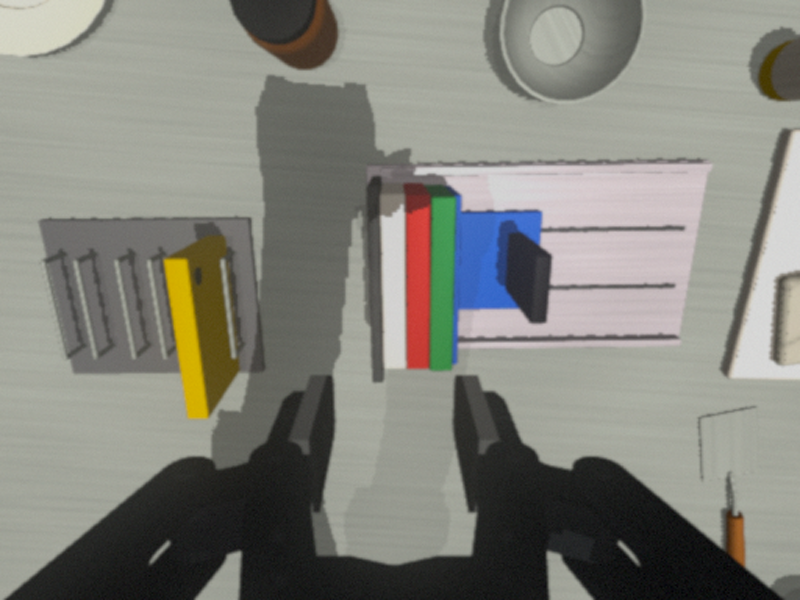

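The wall, white, red, green and stop are packed with no visible gaps (px 370–460), and yellow stands in its slot (px 165–238). The gripper is clear.

```bash
python3 -c "
from workcell import bot
print(bot.finish_job())"
```

```text
the job is handed in; nothing more can be done
None
```

The job is done and handed in at about 25 s. Red stands beside white, green stands on red's other side, and the blue stop is pushed up against the three of them.

- **Snug:** I pushed until the stop stalled at TCP y = −0.181 m while the force rose to 17 N. I then let go and moved clear; the force read about zero.
- **Last pictures:** taken after letting go, they show white, red and green upright and square against the end wall with no visible gaps. Yellow is still in its slot in the drying stand.
- **One disagreement:** my estimates put the final stop position at about 0.134 m, not the expected 0.140 m. The stop's starting position was only an image estimate, and the rack looked about 4 mm short in the first fit. I take this as measurement error, because the stall and the pictures both show the boards packed.

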